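# Hang the weighing tray on the counter scale and weigh the cheese

### The arm

A 6-joint arm with a two-finger parallel gripper is mounted at the origin on the work surface. World frame = base frame: x ahead of the robot, y to its left, z up, the work surface at z = 0. Lengths are in m, angles in rad, forces in N, time in s.
With the tool pointing down it reaches from about 0.35 to 0.85 m from the base axis. Payload 8.1 kg.
Tool frame: the origin (TCP) lies midway between the tips of the shut fingers; the grasp point (between the pads) lies grip_point_offset behind it (grip_point_offset is the distance from the TCP to the grasp point, in m); z points along the fingers, y is the direction in which the jaws open and shut (so a half turn about z gives the same grasp; the last joint's range is limited). The gripper opens to 93 mm and grips with 3 to 60 N. Pads are 15 mm wide; open, the fingers measure 128 mm over their backs; the gripper's body (75 mm by 188 mm) begins 65 mm behind the grasp point.
Start: joints at [-1.402, 0.13, 1.488, -0, 1.523, -0.085], TCP at [0.151, -0.581, 0.219] pointing down, gripper open.
Joint ranges: [-2.96, 2.96], [-0.89, 2.26], [0.02, 2.5], [-1.34, 4.48], [0, 2.73], [-2.66, 2.66]. Speed limits (rad/s): [2.39, 2.39, 2.79, 3.14, 3.14, 3.14].

### API

Orientations are given as a unit quaternion [w, x, y, z].
In Python, from plant import sense, camera, close_job, grip_point_offset gives the robot as it stands.
- The arm moves only by the shell command python3 -m handwheel 'ROWS' [FORCE]. ROWS is JSON, a list of rows, each a list of 7 numbers: the opening, from 0 (shut) to 1 (fully open), then the shift along the world's x, y, z in m, then the turn, a rotation vector about the world's x, y, z in rad. In form: [[gripper, x, y, z, wx, wy, wz], ...]. A call has 1 to 5 rows; each row shifts and turns the commanded pose from where the row before left it; what a row does not reach is not made up. A row lasts 1/10 s, in which the tool goes at most 50 mm and 8.59 degrees, less where a joint would pass 70% of its speed; a pose out of reach is approached as far as the arm can. A call is refused whole if a number of a shift passes 0.05 or a number of a turn 0.15, either way. A call with a gripper value outside its range is refused whole. The fingers move at their own pace and stop on an object; FORCE is the grip in N (left out, the last holds). Time passes only in rows, so rows that do not move let the fingers close. It gives the time, the measured TCP pose, the force and the opening at its end, in the units of the state.
- sense(): the state, without advancing time (a new reading comes with each control period).
- camera(name): name is "side" or "top" or "wrist"; returns a dict with "frame" (384x512x3 uint8, red, green, blue), "fx", "fy", "cx", "cy" (pixels), "camera_from_world" (4x4, takes a point from world to camera coordinates); the wrist camera has in their place "T_tool_cam" (4x4, takes a point from camera to tool coordinates, whose origin is the TCP and whose axes are the flange's). Camera axes: x right, y up, looking along -z (the intrinsics and any distortion apply to the point x, -y, -z); pixel columns grow to the right and rows downward; lengths in m; the calibration is good to about 2 mm. The wrist camera is an equidistant fisheye: a pixel r from the principal point sees the ray r / f radians off the axis. A picture is of the moment at which its call begins: read the wrist's pose just before it. There is no depth.
- close_job(): hands the job in, once; it reports no verdict.
The state is a dict: "time": time; "qpos": joint angles; "joint_vel": joint speeds; "joint_efforts": joint torques, N m; "eef_pos": TCP position; "tcp_rot": TCP orientation; "force": force on the tool from outside, world axes, zero at the start; "ft_torque": the same for the moment, N m; "gripper_width": opening from 0.0 (shut) to 1.0 (fully open).
Only numpy, scipy, OpenCV 4.12 (cv2) and the standard library are available. Lean on these libraries where they do the work, as an engineer would, in place of code of your own. Each camera call takes 0.05 s, during which the arm holds its last target.

### The job

Snap the weighing tray's hook onto the ring under the dial scale, so that the ring is past the sprung latch and the tray hangs freely, and let go of it; then set the yellow block of cheese with the orange rind flat on the hanging tray and leave it there to be weighed. Be gentle with the scale (do not wrench it down or drop anything on it) and leave everything else on the counter where it is.

Things in the scene. Friction and masses are not known exactly. Their poses are not given: they have to be found in the camera images.
- stand: Fixed stand of the scale. Origin on the counter right under the scale's axis, z up, x within 15 degrees of the robot's x. Base plate 140 (x) x 250 (y) x 10 mm, y from -80 to +170; 22 mm column at y = +145, 570 tall. The cross-arm clamped on it carries the scale over the origin and is set anywhere in a span of 36 mm, so the scale's height is NOT given here: see it or feel for it (axis).
- axis (a point): Point of the stand on the hanging axis, 294 mm up: the mid height of where the ring may be. Closed steel ring in the stand's y-z plane, below the plunger: mean diameter 60 mm, bar 6, 54 free inside; middle of its lowest bar 276 to 312 mm up. Under load it sinks: gives from 1 N, 2.5 mm per N, stop at 25 mm (11 N). Green dial (104 mm wide, 40 thick) centred 129 above that bar; all swing freely on a pivot 197 above the bar.
- pan: Steel weighing tray, 0.32 to 0.48 kg, upright. Origin: centre of its underside. Tray 160 x 160 mm, floor 4 thick, rim 14 high. Wire stirrup in the y-z plane: legs at y = +-75, 6 mm crossbar with centre at z = 74. On it, centred at x = y = 0, a round black grip 16 mm thick from z = 74 to 126, then a 6 mm wire up to z = 165 that bends to the hook's shank (see hook).
- hook (a point): Inside top of the hook, where the ring's bar comes to bear: the bar's centre lies here when hung (tray frame x = 0, y = 0, z = 220 mm). Hook of 6 mm wire in the tray's x-z plane: shank at x = -12, arch on top to z = 229, then the tip at x = +12, ending at z = 189 and pointing down. 18 mm free between shank and tip; the way in under the tip is free from z = 168 to 189. Axes as the tray's.
- pan_latch: The hook's brass latch, origin at its pivot on the shank (tray frame x = -10.5, z = 195 mm), its x along the latch. 4 mm thick, 21 long, level when shut: it shuts the hook's mouth from shank to tip. The ring's bar pushes it up and inward, which takes 5 to 9 N between hook and ring (more than the tray's weight); once the bar is about 20 mm in it springs shut under it.
- cheese: Yellow block of cheese, 70 (x) x 40 (y) x 40 mm, 0.19 to 0.31 kg, with an orange wax rind on its +x end. Origin: centre of its underside. One of three cheeses whose places swap.
- red_cheese: Bystander: small red waxed wheel, 62 mm across, 44 high. Origin: centre of its underside.
- goat_cheese: Bystander: white round goat cheese, 58 mm across, 48 high. Origin: centre of its underside.
- mustard_jar: Bystander: amber jar, 62 mm across, 98 high, yellow cap. Origin: centre of its underside.
- honey_jar: Bystander: honey jar, 56 mm across, 85 high, brass cap. Origin: centre of its underside.
- cheese_plane: Bystander: cheese slicer, flat steel blade 95 x 66 mm on +x, wooden handle to -x, 222 mm long, 20 high. Origin on the counter between the two.
Things that resemble listed ones, but are neither listed nor needed, are in the scene too. There is more than one size of the cheese; the one meant has the size given above.

How it is judged:
By the outcome, as a careful person would: the job done as asked, in the order asked, and still so for the second after the job is handed in, with the robot touching nothing.
It also fails if it takes over 72 s, if anything falls off the work surface, if the arm or the gripper's body presses on something with over 40 N, if the wrist force passes 120 N, or if a joint passes its speed limit or range.

## Working session

There is one attempt and no reset: what is moved stays moved. The work goes in short steps, Python scripts to look and compute and a shell command to move; the robot and the scene stay as the last step left them, time stands still between calls to the robot, and variables do not carry over. Pictures are saved under pics/ and viewed, and the job is handed in when it is done.

```bash
ls; mkdir -p pics; cat > h.py <<'E'
import numpy as np, cv2
from plant import sense, camera, grip_point_offset
def snap(n,f):
    s=sense(); c=camera(n); c['s']=s
    cv2.imwrite('pics/'+f+'.png',c['frame'][:,:,::-1]); 
    import pickle; pickle.dump(c,open('pics/'+f+'.pkl','wb')); return c
E
python3 - <<'E'
from h import *
s=sense();print(s,grip_point_offset)
for n in ['side','top','wrist']:
    c=snap(n,n+'0'); print(n,{k:v for k,v in c.items() if k not in('frame','s')})
E
```

```text
pics
{'time': 0.0, 'qpos': array([-1.40238179e+00,  1.31159276e-01,  1.48922403e+00,  3.57121077e-06,
        1.52295323e+00, -8.54304133e-02]), 'joint_vel': array([ 0.00130303,  0.00105407,  0.00030173,  0.00016911, -0.00020661,
        0.00036529]), 'joint_efforts': array([ 3.01986831e-03, -5.59841144e+01, -4.91751945e+01,  7.69541832e-02,
        3.56232037e-02, -1.57857198e-04]), 'eef_pos': array([ 0.1505928 , -0.58024762,  0.21761888]), 'tcp_rot': array([-8.71263301e-04,  9.91955784e-01,  1.26581841e-01, -3.43862455e-05]), 'force': array([0.21873179, 0.03875469, 0.57319658]), 'ft_torque': array([-0.00948297, -0.03524915,  0.02036679]), 'gripper_width': 1.0006549116596073} 0.0188
side {'fx': 479.89892941391196, 'fy': 479.89892941391196, 'cx': 260.4640645688778, 'cy': 194.4277229080309, 'camera_from_world': array([[-0.9967134 , -0.0806684 , -0.00741619,  0.52699734],
       [ 0.04421673, -0.61845726,  0.78457345, -0.19696055],
       [-0.06787688,  0.78166695,  0.61999153, -1.49905441],
       [ 0.        ,  0.        ,  0.        ,  1.        ]])}
top {'fx': 389.4731869377266, 'fy': 389.4731869377266, 'cx': 254.30144678946314, 'cy': 185.98951854880823, 'camera_from_world': array([[ 0.01963047, -0.99979785, -0.00434807, -0.02685494],
       [ 0.99444818,  0.01907539,  0.10348405, -0.53531592],
       [-0.10338019, -0.00635537,  0.99462161, -1.46277721],
       [ 0.        ,  0.        ,  0.        ,  1.        ]])}
wrist {'fx': 297.3186396354542, 'fy': 297.3186396354542, 'cx': 253.0172423436187, 'cy': 196.6964545082573, 'T_tool_cam': array([[ 8.93475105e-04,  9.63251162e-01,  2.68600821e-01,
         7.46541936e-02],
       [ 9.99998854e-01, -1.18887661e-03,  9.37125544e-04,
        -7.28350677e-05],
       [ 1.22202050e-03,  2.68599676e-01, -9.63251120e-01,
        -1.66463223e-01],
       [ 0.00000000e+00,  0.00000000e+00,  0.00000000e+00,
         1.00000000e+00]])}
```

View pics/side0.png

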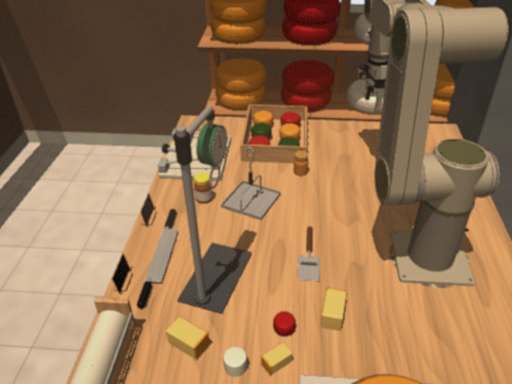

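View pics/top0.png

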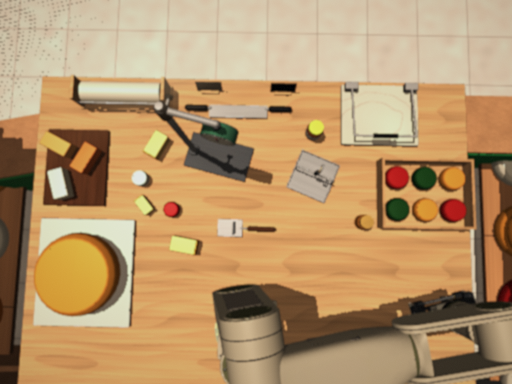

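View pics/wrist0.png

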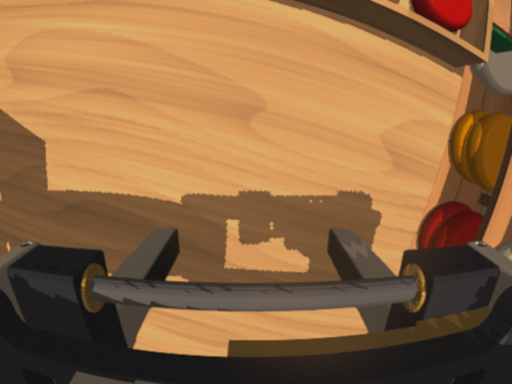

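The side view shows the scale stand around (210,230), the tray at (250,195) and three yellow blocks near the bottom. In the top view the stand is at (218,155), the tray at (315,176), and the yellow blocks at (156,145), (145,205) and (184,245). Next I'll zoom in and measure.

```bash
cat >> h.py <<'E'
import pickle
def load(f): return pickle.load(open('pics/'+f+'.pkl','rb'))
def quat(q):
    from scipy.spatial.transform import Rotation as R
    return R.from_quat([q[1],q[2],q[3],q[0]])
def ray(c,u,v):
    """origin,dir in world for pixel"""
    if 'camera_from_world' in c:
        T=np.linalg.inv(c['camera_from_world'])
        d=np.array([(u-c['cx'])/c['fx'],-(v-c['cy'])/c['fy'],-1.])
    else:
        s=c['s'];W=np.eye(4);W[:3,:3]=quat(s['tcp_rot']).as_matrix();W[:3,3]=s['eef_pos']
        T=W@c['T_tool_cam']
        a=np.array([u-c['cx'],v-c['cy']])/c['fx'];th=np.hypot(*a)
        k=np.sin(th)/max(th,1e-9)
        d=np.array([a[0]*k,-a[1]*k,-np.cos(th)])
    d=T[:3,:3]@d
    return T[:3,3],d/np.linalg.norm(d)
def onplane(c,u,v,z):
    o,d=ray(c,u,v); return o+d*(z-o[2])/d[2]
def proj(c,P):
    if 'camera_from_world' in c:
        T=c['camera_from_world']
        p=T[:3,:3]@np.asarray(P)+T[:3,3]
        return np.array([c['cx']+c['fx']*p[0]/-p[2],c['cy']-c['fy']*p[1]/-p[2]])
    s=c['s'];W=np.eye(4);W[:3,:3]=quat(s['tcp_rot']).as_matrix();W[:3,3]=s['eef_pos']
    T=np.linalg.inv(W@c['T_tool_cam'])
    p=T[:3,:3]@np.asarray(P)+T[:3,3]
    r=np.hypot(p[0],p[1]);th=np.arctan2(r,-p[2])
    return np.array([c['cx']+c['fx']*th*p[0]/r,c['cy']-c['fx']*th*p[1]/r])
def tri(obs):
    A=np.zeros((3,3));b=np.zeros(3)
    for c,u,v in obs:
        o,d=ray(c,u,v);M=np.eye(3)-np.outer(d,d);A+=M;b+=M@o
    return np.linalg.solve(A,b)
def crop(f,x0,y0,w,h,k,name):
    im=cv2.imread('pics/'+f+'.png')[y0:y0+h,x0:x0+w]
    cv2.imwrite('pics/'+name+'.png',cv2.resize(im,None,fx=k,fy=k,interpolation=cv2.INTER_CUBIC))
E
python3 - <<'E'
from h import *
crop('top0',130,90,220,170,3.6,'tc'); crop('side0',150,100,200,150,4,'sc'); crop('side0',150,280,200,100,4,'sc2')
c=load('top0');im=c['frame']
hsv=cv2.cvtColor(im,cv2.COLOR_RGB2HSV)
m=cv2.inRange(hsv,(22,90,120),(34,255,255))
cs,_=cv2.findContours(m,cv2.RETR_EXTERNAL,cv2.CHAIN_APPROX_NONE)
for k in cs:
    if cv2.contourArea(k)>60: print(cv2.minAreaRect(k),onplane(c,*cv2.minAreaRect(k)[0],0.04))
E
```

```text
((86.97736358642578, 254.87924194335938), (50.82154846191406, 19.19925308227539), 34.38034439086914) [0.26393778 0.60298402 0.04      ]
((182.38462829589844, 244.57691955566406), (26.083446502685547, 15.100942611694336), 11.309932708740234) [0.30906072 0.24803683 0.04      ]
((143.12001037597656, 204.66001892089844), (18.799999237060547, 11.399999618530273), 53.13010025024414) [0.45543469 0.40237972 0.04      ]
((55.79999923706055, 143.90000915527344), (22.807889938354492, 11.627553939819336), 26.56505012512207) [0.68257702 0.75016814 0.04      ]
((154.9853057861328, 143.19119262695312), (14.920376777648926, 25.038793563842773), 30.963754653930664) [0.69248805 0.36835666 0.04      ]
((315.5, 127.0), (14.0, 15.0), 90.0) [ 0.76746938 -0.24782977  0.04      ]
```

View pics/tc.png

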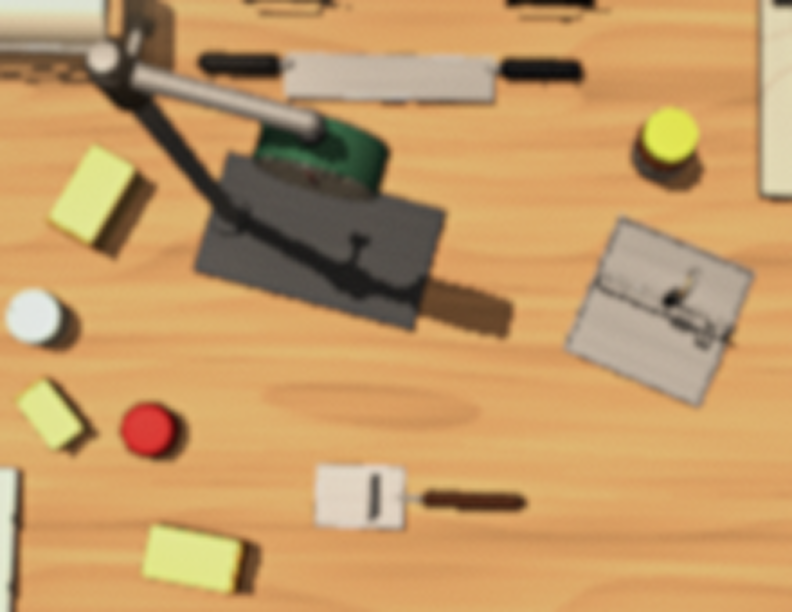

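View pics/sc.png

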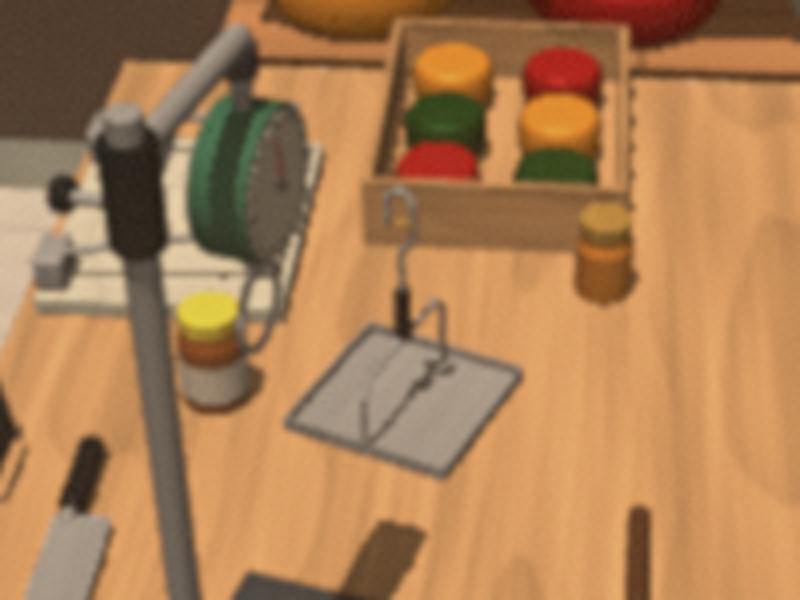

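View pics/sc2.png

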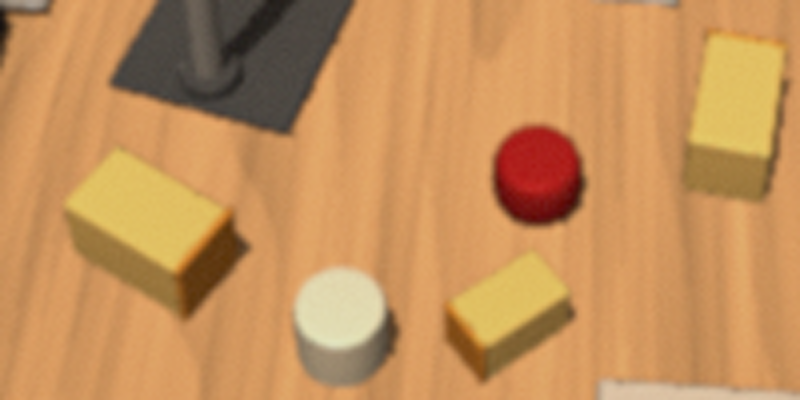

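The small block at top (143,205) measures about 19×11 px, which is 70×40 mm, so it is the cheese. The two larger blocks (about 93×54 mm) are decoys. In the side view the hook tip points to the image's left, which is world +x. Next I'll measure the stand and tray.

```bash
python3 - <<'E'
from h import *
c=load('top0');s=load('side0');im=c['frame']
hsv=cv2.cvtColor(im,cv2.COLOR_RGB2HSV)
g=lambda pts,z:np.array([onplane(c,130+x/3.6-.36,90+y/3.6-.36,z)[:2] for x,y in pts])
P=g([(195,270),(413,330),(445,210),(230,153)],.01);print('plate',P.round(3).tolist(),np.linalg.norm(P-np.roll(P,-1,0),axis=1))
ctr=P.mean(0);ys=(P[0]+P[3]-P[1]-P[2]);yaw=np.arctan2(-ys[0],ys[1]);print('yaw',np.degrees(yaw))
R=np.array([[np.cos(yaw),-np.sin(yaw)],[np.sin(yaw),np.cos(yaw)]])
print('ctr',ctr,'axis',ctr-R@[0,.045])
Q=g([(622,217),(753,270),(700,407),(566,350)],.014);print('pan',Q.round(3).tolist(),np.linalg.norm(Q-np.roll(Q,-1,0),axis=1),Q.mean(0))
xs=Q[0]+Q[1]-Q[2]-Q[3];print('pan yaw',np.degrees(np.arctan2(xs[1],xs[0])))
ax=ctr-R@[0,.045]
# column base from side, ring heights
for z in [.276,.294,.312]:
    print(z,proj(s,[*ax,z]),'dial',proj(s,[*ax,z+.129]),proj(c,[*ax,z+.129]))
print('hook',proj(s,[*Q.mean(0),.226]),proj(c,[*Q.mean(0),.226]))
crop('side0',190,110,60,90,7,'sc3')
# cheese yaw
m=cv2.inRange(hsv,(20,90,120),(34,255,255))
E
```

```text
plate [[0.616, 0.26], [0.555, 0.023], [0.687, -0.009], [0.746, 0.227]] [0.245163   0.13570734 0.24326367 0.1340672 ]
yaw -14.184662171220504
ctr [0.65097274 0.12500417] axis [0.63994559 0.08137618]
pan [[0.682, -0.201], [0.627, -0.343], [0.478, -0.286], [0.536, -0.142]] [0.15195631 0.15945712 0.15503112 0.15738609] [ 0.58069862 -0.24289075]
pan yaw -21.462607323809358
0.276 [216.6282297  195.32665225] dial [213.39879461 155.82575209] [220.62595779 136.0223701 ]
0.294 [216.20152805 190.10744242] dial [212.91441943 149.90110737] [220.05468933 134.56119179]
0.312 [215.76741741 184.79760939] dial [212.42107586 143.8667655 ] [219.46466893 133.0520502 ]
hook [250.22822986 147.21559965] [322.31479474 167.69080352]
```

View pics/sc3.png

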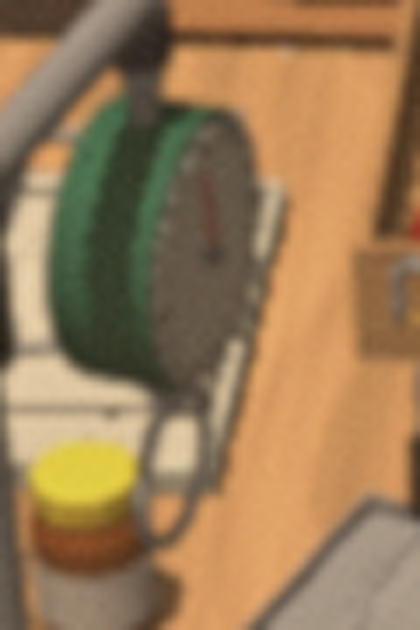

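The ring's ellipse centre at side (215.1,176.9) puts its lowest bar at about z=0.308. The hook's projection matches the picture. I'll move toward the tray's grip, yawing first and then tilting.

```bash
python3 -m handwheel '[[1,0.03,0.034,0.01,0,0,-0.063],[1,0.03,0.034,0.01,0,0,-0.063],[1,0.03,0.034,0.01,0,0,-0.063],[1,0.03,0.034,0,0,0,-0.063],[1,0.03,0.034,0,0,0,-0.063]]' 40; python3 -m handwheel '[[1,0.03,0.034,0,0,0,-0.063],[1,0.03,0.034,0,0,0,-0.063],[1,0.03,0.034,0,0,0,-0.063],[1,0.03,0.034,0,0,0,-0.063],[1,0.03,0.034,0,0,0,-0.063]]'; python3 -c "
from h import *
s=sense();print(s['qpos'],quat(s['tcp_rot']).as_matrix().round(3))"
```

```text
time: 0.65
eef_pos: [0.3016, -0.4094, 0.2489]
tcp_rot: [0.0, 0.999, -0.032, 0.0]
force: [1.4, -0.2, 0.8]
gripper_width: 1.003
time: 1.15
eef_pos: [0.4515, -0.2391, 0.2485]
tcp_rot: [-0.0, 0.982, -0.188, -0.0]
force: [0.5, -0.8, 0.8]
gripper_width: 0.999
[-5.87351662e-01 -1.23309366e-01  1.68838135e+00 -8.20352705e-06
  1.57658817e+00  1.36228400e+00] [[ 0.929 -0.37  -0.   ]
 [-0.37  -0.929  0.   ]
 [-0.    -0.    -1.   ]]
```

```bash
python3 -m handwheel '[[1,0.005,0.005,-0.006,-0.05,-0.127,0],[1,0.005,0.005,-0.006,-0.05,-0.127,0],[1,0.005,0.005,-0.006,-0.05,-0.127,0],[1,0.005,0.005,-0.006,-0.05,-0.127,0],[1,0.005,0.005,-0.006,-0.05,-0.127,0]]'; python3 -m handwheel '[[1,0.005,0.005,-0.006,-0.05,-0.127,0],[1,0.005,0.005,-0.006,-0.05,-0.127,0]]'; python3 -c "
from h import *
c=snap('wrist','w1')
s=sense();print(s['qpos'],quat(s['tcp_rot']).as_matrix().round(3))"
```

```text
time: 1.65
eef_pos: [0.4761, -0.2157, 0.219]
tcp_rot: [0.063, 0.925, -0.176, 0.332]
force: [-0.7, 0.2, 0.8]
gripper_width: 0.998
time: 1.85
eef_pos: [0.5212, -0.2235, 0.2391]
tcp_rot: [0.081, 0.882, -0.168, 0.433]
force: [0.8, -0.5, -0.7]
gripper_width: 1.002
[-0.63035363 -0.89258923  2.49479574  0.33520258  0.66294503  1.14744582] [[ 0.563 -0.366  0.741]
 [-0.223 -0.931 -0.29 ]
 [ 0.796 -0.002 -0.606]]
```

View pics/w1.png

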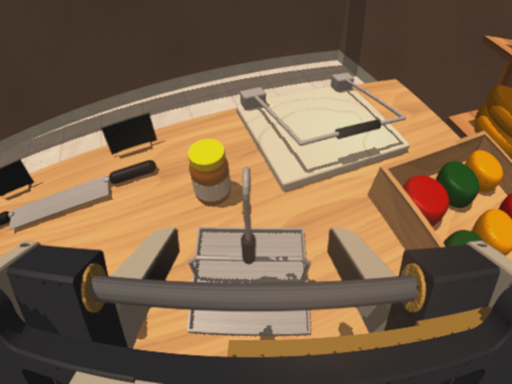

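The wrist view w1 shows the tray squarely ahead, with its far corners at about (198,229) and (304,229), near corners at about (190,334) and (310,333), and the grip at (249,245). The arm also reached its folding limit (j2 and j3), so I'll use a 45° pitch, which keeps it clear.

```bash
python3 - <<'E'
from h import *
c=load('w1')
print(c['s']['joint_vel'].round(2), sense()['eef_pos'],sense()['qpos'])
Q=np.array([onplane(c,*p,.014)[:2] for p in [(198,229),(304,229),(310,333),(190,334)]])
print(Q.round(3).tolist(),np.linalg.norm(Q-np.roll(Q,-1,0),axis=1).round(3),Q.mean(0))
xs=Q[0]+Q[1]-Q[2]-Q[3];print(np.degrees(np.arctan2(xs[1],xs[0])))
print(proj(c,[.5807,-.2429,.229]),proj(c,[.5807,-.2429,.126]))
E
```

```text
[ 0.18 -0.    0.01  0.4  -0.89 -0.18] [ 0.52295088 -0.22359568  0.24211515] [-0.63035363 -0.89258923  2.49479574  0.33520258  0.66294503  1.14744582]
[[0.683, -0.196], [0.624, -0.346], [0.479, -0.285], [0.534, -0.14]] [0.161 0.158 0.155 0.16 ] [ 0.58005548 -0.24172352]
-21.708104026778315
[248.78520875 174.71281835] [250.17063434 239.64400146]
```

```bash
python3 -m handwheel '[[1,0.005,0,-0.02,0.047,0.12,0],[1,0,0,-0.02,0,0,0]]'; python3 -c "
from h import *
s=sense();print(s['qpos'],s['joint_vel'].round(2),quat(s['tcp_rot']).as_matrix().round(3))"
```

```text
time: 2.1
eef_pos: [0.5258, -0.2228, 0.1975]
tcp_rot: [0.069, 0.91, -0.172, 0.371]
force: [0.9, 1.3, 0.5]
gripper_width: 0.997
[-0.59270369 -0.69857807  2.40015607  0.24168573  0.69304354  1.22666589] [-0.01  0.14  0.36  0.2  -0.51 -0.25] [[ 0.666 -0.365  0.651]
 [-0.262 -0.931 -0.254]
 [ 0.699 -0.002 -0.715]]
```

```bash
python3 -m handwheel '[[1,0,0,-0.02,0,0,0],[1,0.002,0,-0.02,0,0,0],[1,0.016,-0.006,-0.017,0,0,0],[1,0.016,-0.006,-0.017,0,0,0],[1,0,0,0,0,0,0]]'; python3 -c "
from h import *
c=snap('wrist','w2')
s=sense();print(s['qpos'],s['eef_pos'])
print(proj(c,[.580,-.242,.229]),proj(c,[.580,-.242,.126]))"
```

```text
time: 2.6
eef_pos: [0.5571, -0.2328, 0.1168]
tcp_rot: [0.068, 0.911, -0.173, 0.368]
force: [-0.2, 0.3, -1.1]
gripper_width: 1.0
[-0.56693103 -0.42545615  2.38052484  0.32208187  0.44681024  1.14104888] [ 0.55729397 -0.23290255  0.1186882 ]
[253.29430797  56.03619092] [253.96403326 198.68409859]
```

View pics/w2.png

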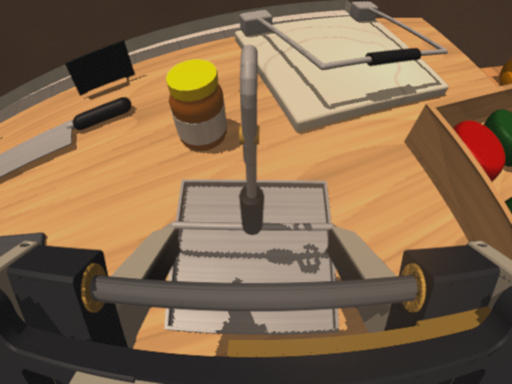

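The grip sits centred between the fingers at (251,210). I'll move in and close.

```bash
python3 -m handwheel '[[1,0.012,-0.005,-0.01,0,0,0],[1,0.012,-0.005,-0.01,0,0,0],[1,0.011,-0.004,-0.01,0,0,0],[0.1,0,0,0,0,0,0],[0.1,0,0,0,0,0,0]]' 45;python3 -m handwheel '[[0.1,0,0,0,0,0,0],[0.1,0,0,0,0,0,0],[0.1,0,0,0,0,0,0],[0,0,0,0,0,0,0]]'; python3 -c "
from h import *
c=snap('wrist','w3')
s=sense();print(s['qpos'],s['eef_pos'],s['force'])"
```

```text
time: 3.15
eef_pos: [0.5936, -0.2479, 0.0932]
tcp_rot: [0.069, 0.909, -0.172, 0.372]
force: [0.7, -0.2, -0.4]
gripper_width: 0.876
time: 3.55
eef_pos: [0.594, -0.2482, 0.0931]
tcp_rot: [0.069, 0.909, -0.172, 0.373]
force: [-0.2, 0.4, -0.1]
gripper_width: 0.536
[-0.5484819  -0.22685609  2.29009714  0.38943899  0.33168363  1.07725633] [ 0.59392772 -0.24821134  0.09289814] [ 0.20392624 -0.24227102  0.88729382]
```

View pics/w3.png

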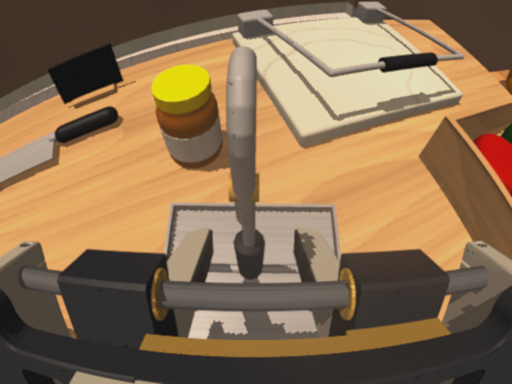

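```bash
python3 -m handwheel '[[0,0,0,0,0,0,0],[0,0,0,0,0,0,0],[0,0,0,0,0,0,0],[0,0,0,0,0,0,0],[0,0,0,0,0,0,0]]';python3 -m handwheel '[[0,0,0,0,0,0,0],[0,0,0,0,0,0,0]]' 45; python3 -c "
from h import *
s=sense();print(s['qpos'],s['eef_pos'],s['force'],s['gripper_width']*93)"
```

```text
time: 4.1
eef_pos: [0.594, -0.248, 0.0925]
tcp_rot: [0.069, 0.909, -0.172, 0.373]
force: [-0.2, 1.7, -0.5]
gripper_width: 0.162
time: 4.3
eef_pos: [0.594, -0.248, 0.0925]
tcp_rot: [0.069, 0.909, -0.172, 0.373]
force: [1.5, 1.6, 0.2]
gripper_width: 0.161
[-0.54820759 -0.22595251  2.28990085  0.38964286  0.33157652  1.07715973] [ 0.59395251 -0.24801183  0.09249774] [1.53885244 1.61142951 0.21307764] 14.979898565623678
```

```bash
python3 -m handwheel '[[0,0,0,0.015,0,0,0],[0,0,0,0.03,0,0,0],[0,0,0,0.035,0,0,0],[0,0,0,0.03,0,0,0],[0,0,0,0.02,0,0,0]]';python3 -m handwheel '[[0,0,0.02,0,0,0,0.013],[0,0,0.035,0,0,0,0.013],[0,0,0.035,0,0,0,0.013],[0,0,0.035,0,0,0,0.013],[0,0,0.035,0,0,0,0.013]]';python3 -m handwheel '[[0,0,0.035,0,0,0,0.013],[0,0,0.035,0,0,0,0.013],[0,0,0.035,0,0,0,0.013],[0,-0.004,0.035,0,0,0,0.013],[0,-0.004,0.02,0,0,0,0.013]]';python3 -m handwheel '[[0,0,0,0,0,0,0],[0,0,0,0,0,0,0],[0,0,0,0,0,0,0]]'; python3 -c "
from h import *
for n in ['wrist','side','top']: snap(n,n+'4')
s=sense();print(s['qpos'],s['eef_pos'],s['force'],s['gripper_width']*93)"
```

```text
time: 4.8
eef_pos: [0.5937, -0.2484, 0.2241]
tcp_rot: [0.07, 0.909, -0.172, 0.373]
force: [0.2, -1.0, -4.8]
gripper_width: 0.164
time: 5.3
eef_pos: [0.5925, -0.0871, 0.2204]
tcp_rot: [0.057, 0.915, -0.143, 0.373]
force: [0.2, -0.7, -5.9]
gripper_width: 0.161
time: 5.8
eef_pos: [0.5847, 0.0739, 0.2206]
tcp_rot: [0.045, 0.919, -0.112, 0.375]
force: [0.5, 0.1, -4.7]
gripper_width: 0.165
time: 6.1
eef_pos: [0.5855, 0.0709, 0.2216]
tcp_rot: [0.045, 0.919, -0.113, 0.376]
force: [0.3, -0.4, -4.4]
gripper_width: 0.161
[ 0.24323026 -0.52722502  2.25175593 -0.49335725  0.76452183  2.30486268] [0.58592725 0.07065906 0.22234679] [ 0.62195722 -0.22414201 -4.48130861] 14.589655430780917
```

View pics/wrist4.png

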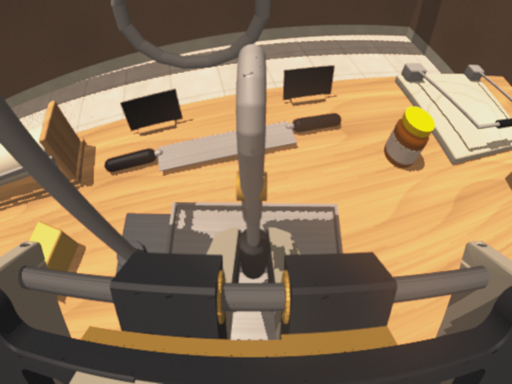

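View pics/side4.png

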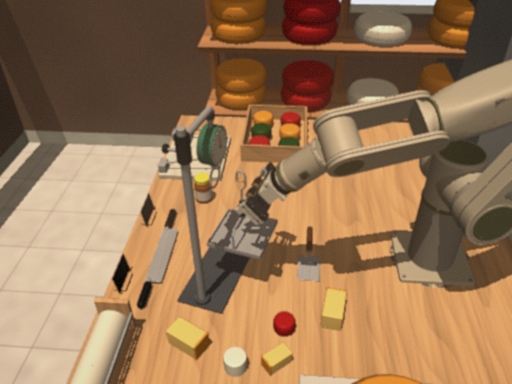

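View pics/top4.png

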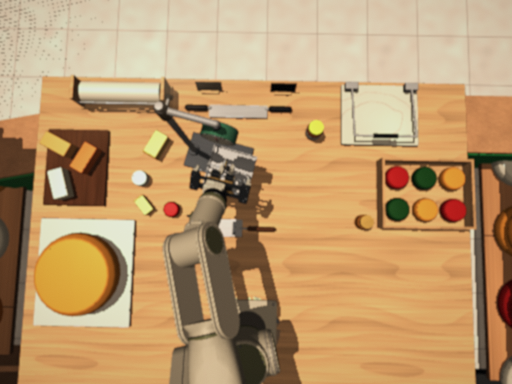

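The wrist view shows the ring at upper left, with its lowest bar at about (193,57) and outer sides near 115 and 269. The hook arch is at (251,52). I'll cast the ring's pixels onto the stand's y-z plane.

```bash
python3 - <<'E'
from h import *
crop('wrist4',100,0,190,110,4,'w4c')
E
```

```text
(no output)
```

View pics/w4c.png

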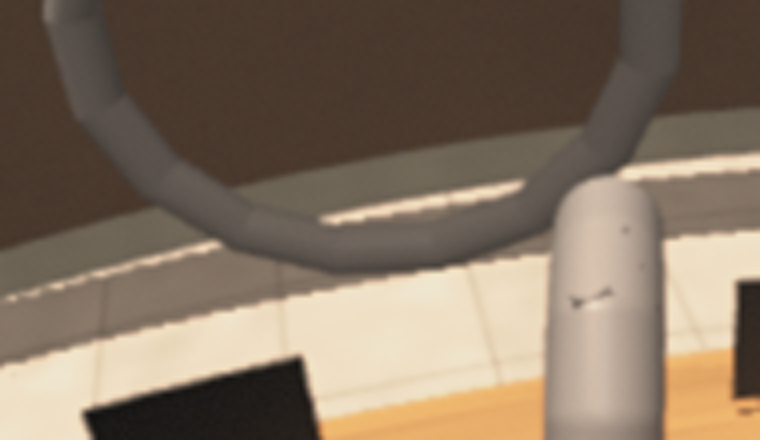

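```bash
python3 - <<'E'
from h import *
c=load('wrist4')
yaw=np.radians(-14.2);hx=np.array([np.cos(yaw),np.sin(yaw),0]);hy=np.array([-np.sin(yaw),np.cos(yaw),0])
A=np.array([.640,.0814,0])
def onv(u,v,off=0):
    o,d=ray(c,u,v);k=((A-o)@hx+off)/(d@hx);P=o+k*d;return (P-A)@hy,P[2],np.linalg.norm(P-o)
for p in [(118.6,0),(263,0),(195.6,62.1),(192,62),(195,67.2),(195,57.2),(150,47),(235,48)]: print(p,np.round(onv(*p),4))
s=c['s']
t=quat(s['tcp_rot']).as_matrix();print(t.round(3),np.degrees(np.arctan2(t[1,2],t[0,2])))
T=s['eef_pos']; h=t[:2,2]/np.linalg.norm(t[:2,2]); o=T[:2]-.0152*h; print('tray origin',o,T[2]-.0925)
H=np.array([*o,T[2]-.0925]);x3=np.array([*h,0])
for lx in (-.012,0,.012): print('hook top proj',proj(c,H+x3*lx+[0,0,.226]))
print('shank165',proj(c,H+[0,0,.165]),'griptop',proj(c,H+[0,0,.126]))
E
```

```text
(118.6, 0) [0.0305 0.3499 0.1326]
(263, 0) [-0.0271  0.344   0.1233]
(195.6, 62.1) [0.0029 0.3136 0.1406]
(192, 62) [0.0045 0.3138 0.1408]
(195, 67.2) [0.0036 0.3107 0.1424]
(195, 57.2) [0.0028 0.3164 0.139 ]
(150, 47) [0.0224 0.3242 0.1401]
(235, 48) [-0.0154  0.3206  0.1345]
[[ 0.692 -0.242  0.68 ]
 [-0.174 -0.97  -0.169]
 [ 0.7   -0.002 -0.714]] -13.933414555553867
tray origin [0.57079472 0.07454841] 0.12908062708246493
hook top proj [253.49003241 119.79760963]
hook top proj [253.37646084  77.18921332]
hook top proj [253.2871008   45.93861932]
shank165 [253.62959423 212.06092631] griptop [253.68180149 246.91466981]
```

```bash
python3 -m handwheel '[[0,0.004,0.016,0.0015,0,0,0],[0,0.012,0.004,0.001,0,0,0],[0,0.019,-0.003,0,0,0,-0.004],[0,0,0,0,0,0,0],[0,0,0,0,0,0,0]]'; python3 - <<'E'
from h import *
c=snap('wrist','w5');crop('w5',150,0,200,150,4,'w5c')
s=sense();print(s['qpos'],s['eef_pos'],s['force'])
yaw=np.radians(-14.2);hx=np.array([np.cos(yaw),np.sin(yaw),0])
t=quat(s['tcp_rot']).as_matrix();h=t[:2,2]/np.linalg.norm(t[:2,2]);H=np.array([*(s['eef_pos'][:2]-.0152*h),s['eef_pos'][2]-.0925]);print(H,np.degrees(np.arctan2(h[1],h[0])))
print('pred bar',proj(c,[.6444,.0823,.310]))
x3=np.array([*h,0])
a=np.linspace(0,np.pi,9)
print('arch outer',[proj(c,H+x3*.015*np.cos(k)+[0,0,.214+.015*np.sin(k)]).round(0).tolist() for k in a])
E
```

```text
time: 6.75
eef_pos: [0.6208, 0.0879, 0.2246]
tcp_rot: [0.046, 0.918, -0.116, 0.376]
force: [-0.8, -0.3, -4.8]
gripper_width: 0.163
[ 0.26707625 -0.38931957  2.15156974 -0.53281826  0.74551359  2.36567815] [0.62053775 0.08802573 0.22450351] [-0.65428397  0.11326304 -5.22770269]
[0.60579917 0.0917425  0.13200351] -14.153726880565236
pred bar [252.41885615 110.12341224]
arch outer [[253.0, 79.0], [253.0, 64.0], [253.0, 55.0], [253.0, 55.0], [253.0, 67.0], [253.0, 90.0], [253.0, 121.0], [253.0, 152.0], [253.0, 174.0]]
```

View pics/w5c.png

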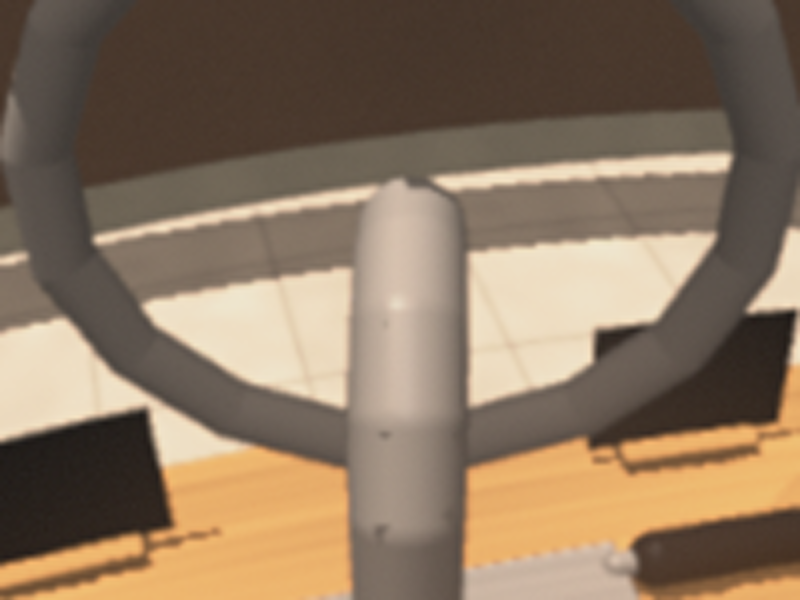

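```bash
python3 - <<'E'
from h import *
c=load('w5');s=c['s']
yaw=np.radians(-14.2);hx=np.array([np.cos(yaw),np.sin(yaw),0]);hy=np.array([-np.sin(yaw),np.cos(yaw),0])
h=quat(s['tcp_rot']).as_matrix()[:2,2];h/=np.linalg.norm(h);H=np.array([*(s['eef_pos'][:2]-.0152*h),s['eef_pos'][2]-.0925])
def onv(u,v,off):
    o,d=ray(c,u,v);k=((H-o)@hx+off)/(d@hx);P=o+k*d;return np.array([(P-H)@hy,P[2]-H[2],np.linalg.norm(P-o)])
for off in (.036,.04,.044):
    l=onv(160,35,off);r=onv(341.8,35,off);b=onv(252,111,off)
    print(off,(l[0]-r[0]).round(4),((l+r)/2).round(4),b.round(4))
# hook arch far top silhouette in tray frame if moved
for dx in (0,.002,.004):
  for dz in (0,.002,.004):
    print(dx,dz,min(proj(c,H+hx*(dx+.015*np.cos(k))+[0,0,dz+.214+.015*np.sin(k)])[1] for k in np.linspace(0,3,40)).round(1))
E
```

```text
0.036 0.0573 [0.0007 0.217  0.1001] [0.0005 0.1807 0.1178]
0.04 0.0601 [0.0007 0.2147 0.1049] [0.0006 0.1768 0.1235]
0.044 0.0628 [0.0008 0.2125 0.1097] [0.0006 0.1728 0.1291]
0 0 52.6
0 0.002 45.1
0 0.004 37.3
0.002 0 47.9
0.002 0.002 40.4
0.002 0.004 32.7
0.004 0 43.3
0.004 0.002 36.0
0.004 0.004 28.4
```

The hook is laterally centred in the ring (252 px against 251). The bar lies 40 mm ahead at tray height about 177 mm. I'll insert slowly, lowering by 2 mm.

```bash
python3 -m handwheel '[[0,0.008,-0.002,-0.002,0,0,0],[0,0.01,-0.0025,0,0,0,0],[0,0.008,-0.002,0,0,0,0],[0,0,0,0,0,0,0]]'; python3 - <<'E'
from h import *
c=snap('wrist','w6');crop('w6',150,0,200,150,4,'w6c')
s=sense();print(s['eef_pos'],s['force'])
E
```

```text
time: 7.2
eef_pos: [0.648, 0.0818, 0.2234]
tcp_rot: [0.046, 0.918, -0.115, 0.376]
force: [-0.4, 0.4, -4.9]
gripper_width: 0.163
[0.64739102 0.08186189 0.22301918] [-0.50910555  0.48670355 -5.49605194]
```

View pics/w6c.png

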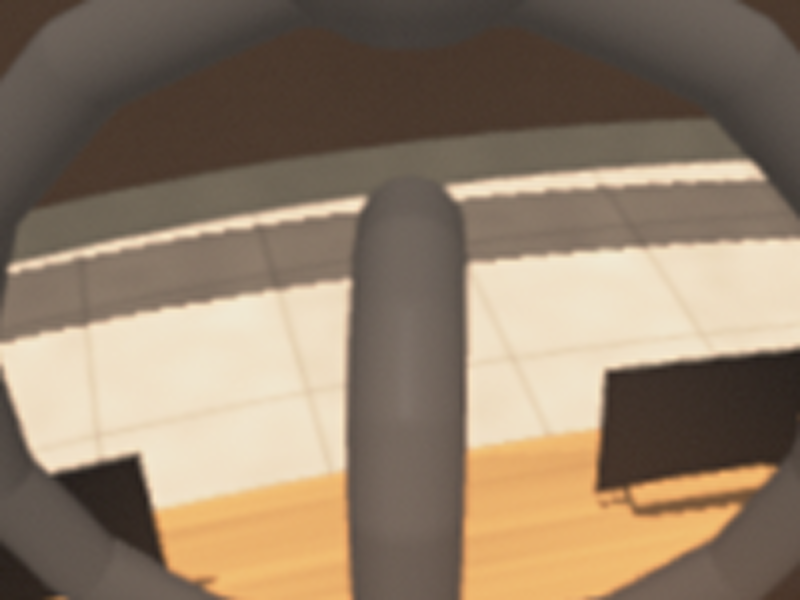

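The hook tip is now level with the ring and clear of it, with about 8 mm below the upper bar. I'll finish the advance.

```bash
python3 -m handwheel '[[0,0.007,-0.0018,0,0,0,0],[0,0.006,-0.0015,0,0,0,0],[0,0,0,0,0,0,0],[0,0,0,0,0,0,0]]'; python3 - <<'E'
from h import *
c=snap('wrist','w7');snap('side','side7');crop('side7',190,130,80,90,6,'s7c')
s=sense();print(s['eef_pos'],s['force'])
E
```

```text
time: 7.65
eef_pos: [0.66, 0.0789, 0.223]
tcp_rot: [0.046, 0.918, -0.115, 0.376]
force: [-0.2, -1.3, -5.4]
gripper_width: 0.163
[0.65979608 0.07901024 0.22291638] [-0.01896968  0.24074667 -4.76952827]
```

View pics/w7.png

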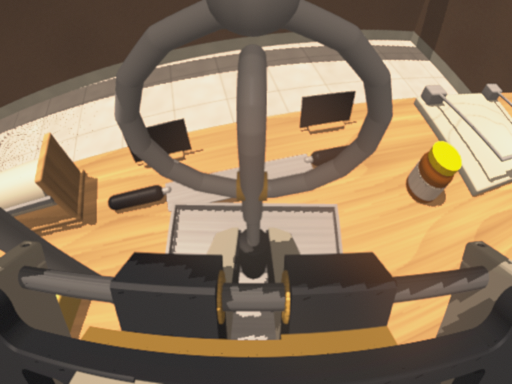

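View pics/s7c.png

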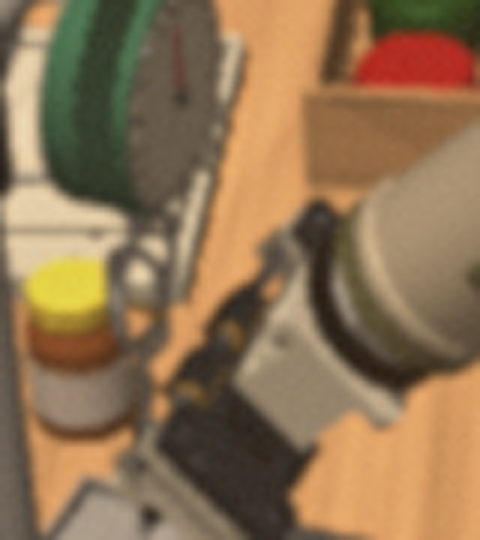

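```bash
python3 - <<'E'
from h import *
crop('w7',200,140,110,120,5,'w7c')
c=load('w7');s=c['s']
yaw=np.radians(-14.2);hx=np.array([np.cos(yaw),np.sin(yaw),0]);hy=np.array([-np.sin(yaw),np.cos(yaw),0])
h=quat(s['tcp_rot']).as_matrix()[:2,2];h/=np.linalg.norm(h);H=np.array([*(s['eef_pos'][:2]-.0152*h),s['eef_pos'][2]-.0925])
def onv(u,v,off):
    o,d=ray(c,u,v);k=((H-o)@hx+off)/(d@hx);P=o+k*d;return np.array([(P-H)@hy,P[2]-H[2],np.linalg.norm(P-o)])
for off in (-.004,0,.004):
    l=onv(129,98,off);r=onv(379,98,off);b=onv(252,187,off)
    print(off,(l[0]-r[0]).round(4),((l+r)/2).round(4),b.round(4))
for n,p in dict(tipend=(.012,0,.189),tiptop=(.015,0,.217),bar=(0,0,.178),latch=(-.0105,0,.195),shank165=(0,0,.165),grip=(0,0,.126)).items(): print(n,proj(c,H+hx*p[0]+[0,0,p[2]]))
E
```

```text
-0.004 0.0509 [-2.000e-04  2.253e-01  6.350e-02] [0.0004 0.1896 0.086 ]
0 0.0555 [-2.000e-04  2.219e-01  6.930e-02] [0.0004 0.1828 0.0938]
0.004 0.0602 [-2.000e-04  2.184e-01  7.510e-02] [0.0005 0.1761 0.1016]
tipend [253.37430983 145.01754443]
tiptop [253.11634204  68.56130146]
bar [253.45111313 194.5287252 ]
latch [253.32944095 197.67103026]
shank165 [253.51999346 211.8270762 ]
grip [253.65628612 246.82409177]
```

View pics/w7c.png

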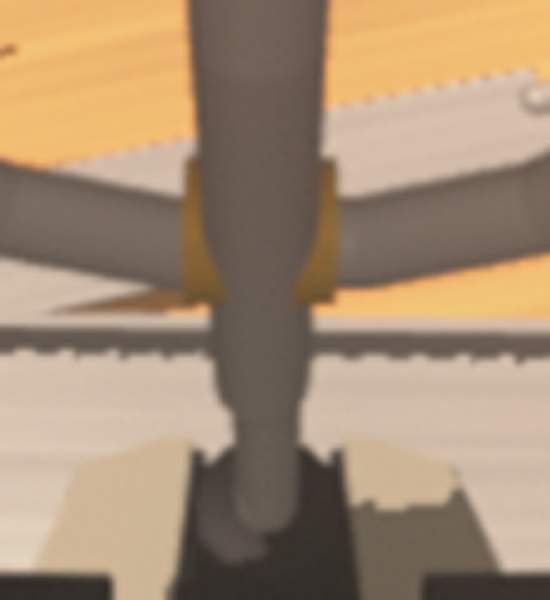

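The bar lies behind the brass latch, between shank and tip, at about (252,187). The ring and the tray show the same small offset, so relative x is about 0. I'll press down slowly, watching the force.

```bash
python3 -m handwheel '[[0,0,0,-0.006,0,0,0],[0,0,0,-0.006,0,0,0],[0,0,0,-0.004,0,0,0],[0,0,0,0,0,0,0]]'; python3 -m handwheel '[[0,0,0,-0.005,0,0,0],[0,0,0,-0.005,0,0,0],[0,0,0,0,0,0,0]]';python3 - <<'E'
from h import *
c=snap('wrist','w8')
s=sense();print(s['eef_pos'],s['force'])
E
```

```text
time: 8.15
eef_pos: [0.6599, 0.0791, 0.2067]
tcp_rot: [0.046, 0.918, -0.115, 0.376]
force: [0.5, 0.2, -0.5]
gripper_width: 0.158
time: 8.45
eef_pos: [0.6602, 0.0791, 0.1972]
tcp_rot: [0.046, 0.918, -0.115, 0.377]
force: [-0.2, 0.4, 3.3]
gripper_width: 0.161
[0.66032775 0.07908297 0.197629  ] [0.31861967 0.01111494 2.97357986]
```

View pics/w8.png

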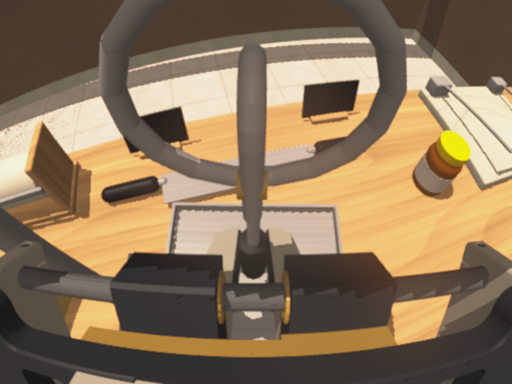

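```bash
python3 - <<'E'
from h import *
snap('side','side8');crop('side8',190,130,80,90,7,'s8c');crop('w8',200,140,110,110,5,'w8c');crop('w8',80,0,350,230,2.2,'w8d')
E
```

```text
(no output)
```

View pics/s8c.png

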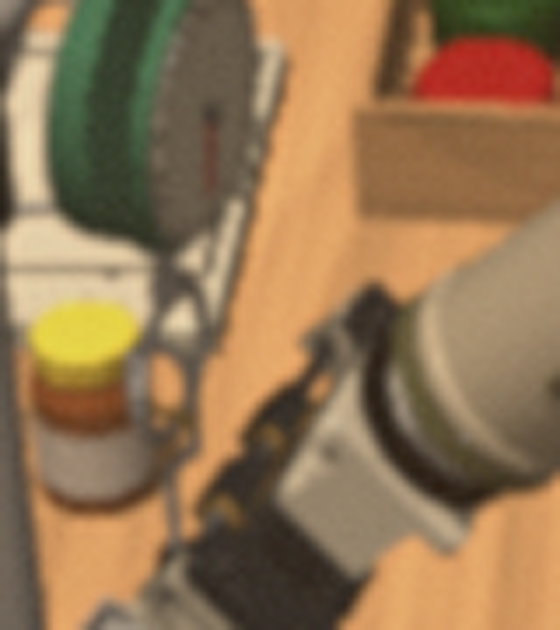

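View pics/w8c.png

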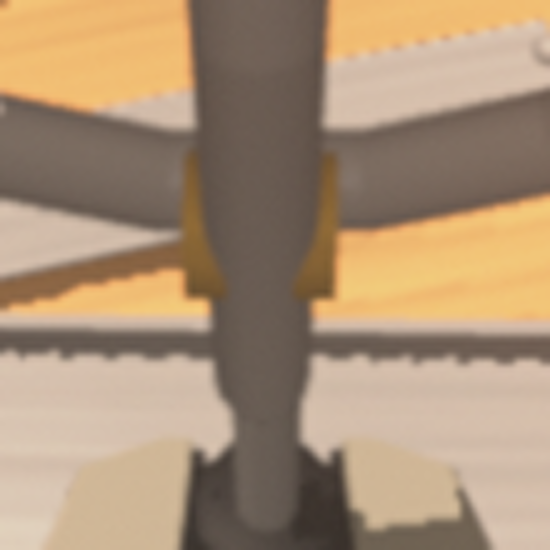

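View pics/w8d.png

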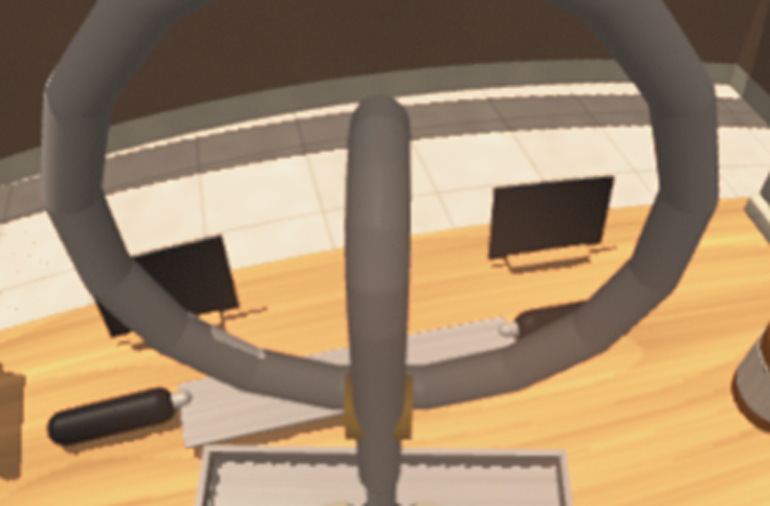

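```bash
python3 - <<'E'
from h import *
c=load('w8');s=c['s']
yaw=np.radians(-14.2);hx=np.array([np.cos(yaw),np.sin(yaw),0]);hy=np.array([-np.sin(yaw),np.cos(yaw),0])
h=quat(s['tcp_rot']).as_matrix()[:2,2];h/=np.linalg.norm(h);H=np.array([*(s['eef_pos'][:2]-.0152*h),s['eef_pos'][2]-.0925])
f=lambda dx,dz,x,z:proj(c,H+hx*(x+dx)+[0,0,z+dz])[1].round(1)
for dx,dz in((0,0),(.0035,0),(0,.002),(0,.003),(.002,.001)):
    print(dx,dz,'latch far',f(dx,dz,.0105,.197),f(dx,dz,.0105,.193),'near',f(dx,dz,-.0105,.197),'grip',f(dx,dz,0,.126),'bar@latch x-6,-3,0,3,6,9',[f(dx,dz,x,.190) for x in(-.006,-.003,0,.003,.006,.009)],'bar@tip',[f(dx,dz,x,.186) for x in (.009,.012,.015)])
    l=[np.hypot(*(proj(c,H+hx*(x+dx)+hy*.03+[0,0,.22+dz])-proj(c,H+hx*(x+dx)-hy*.03+[0,0,.22+dz]))).round(1) for x in (-.006,-.003,0,.003,.006,.009,.012,.015)]
    print('   ringwidth',l)
E
```

```text
0 0 latch far 131.8 140.4 near 193.5 grip 246.8 bar@latch x-6,-3,0,3,6,9 [np.float64(191.9), np.float64(183.0), np.float64(174.3), np.float64(166.0), np.float64(158.0), np.float64(150.2)] bar@tip [np.float64(157.8), np.float64(150.5), np.float64(143.5)]
   ringwidth [np.float64(276.8), np.float64(269.4), np.float64(262.3), np.float64(255.3), np.float64(248.6), np.float64(242.0), np.float64(235.8), np.float64(229.7)]
0.0035 0 latch far 123.2 131.9 near 182.0 grip 240.1 bar@latch x-6,-3,0,3,6,9 [np.float64(181.5), np.float64(172.9), np.float64(164.6), np.float64(156.6), np.float64(149.0), np.float64(141.6)] bar@tip [np.float64(149.3), np.float64(142.3), np.float64(135.6)]
   ringwidth [np.float64(268.2), np.float64(261.1), np.float64(254.2), np.float64(247.5), np.float64(241.0), np.float64(234.7), np.float64(228.7), np.float64(222.9)]
0 0.002 latch far 127.3 136.2 near 189.6 grip 245.4 bar@latch x-6,-3,0,3,6,9 [np.float64(188.4), np.float64(179.3), np.float64(170.5), np.float64(162.1), np.float64(154.0), np.float64(146.2)] bar@tip [np.float64(154.1), np.float64(146.7), np.float64(139.6
[... 320 characters left out ...]
), np.float64(152.0), np.float64(144.2)] bar@tip [np.float64(152.2), np.float64(144.8), np.float64(137.7)]
   ringwidth [np.float64(286.3), np.float64(278.3), np.float64(270.5), np.float64(263.0), np.float64(255.7), np.float64(248.7), np.float64(242.0), np.float64(235.5)]
0.002 0.001 latch far 124.6 133.4 near 184.9 grip 242.2 bar@latch x-6,-3,0,3,6,9 [np.float64(184.1), np.float64(175.3), np.float64(166.8), np.float64(158.7), np.float64(150.8), np.float64(143.3)] bar@tip [np.float64(151.1), np.float64(143.9), np.float64(137.0)]
   ringwidth [np.float64(274.8), np.float64(267.4), np.float64(260.2), np.float64(253.2), np.float64(246.4), np.float64(239.9), np.float64(233.6), np.float64(227.6)]
```

The bar is under the still-shut latch but close to the shank (x about −4), which gives it poor leverage. I'll ease up, shift the tray back 5 mm, and press again.

```bash
python3 -m handwheel '[[0,0,0,0.009,0,0,0],[0,0,0,0.009,0,0,0],[0,-0.0048,0.0012,0.003,0,0,0],[0,0,0,0,0,0,0],[0,0,0,0,0,0,0]]';python3 -m handwheel '[[0,0,0,-0.004,0,0,0],[0,0,0,-0.005,0,0,0],[0,0,0,-0.005,0,0,0],[0,0,0,-0.005,0,0,0],[0,0,0,0,0,0,0]]'; python3 - <<'E'
from h import *
c=snap('wrist','w9');crop('w9',80,0,350,230,2.2,'w9d')
s=sense();print(s['eef_pos'],s['force'])
E
```

```text
time: 9.05
eef_pos: [0.6543, 0.0802, 0.217]
tcp_rot: [0.046, 0.919, -0.115, 0.375]
force: [0.4, -0.2, -5.1]
gripper_width: 0.162
time: 9.55
eef_pos: [0.6553, 0.0802, 0.1989]
tcp_rot: [0.046, 0.918, -0.115, 0.376]
force: [-0.2, -0.8, 1.4]
gripper_width: 0.164
[0.65545349 0.0802438  0.19938272] [ 0.1096119  -0.28916916  1.2148647 ]
```

View pics/w9d.png

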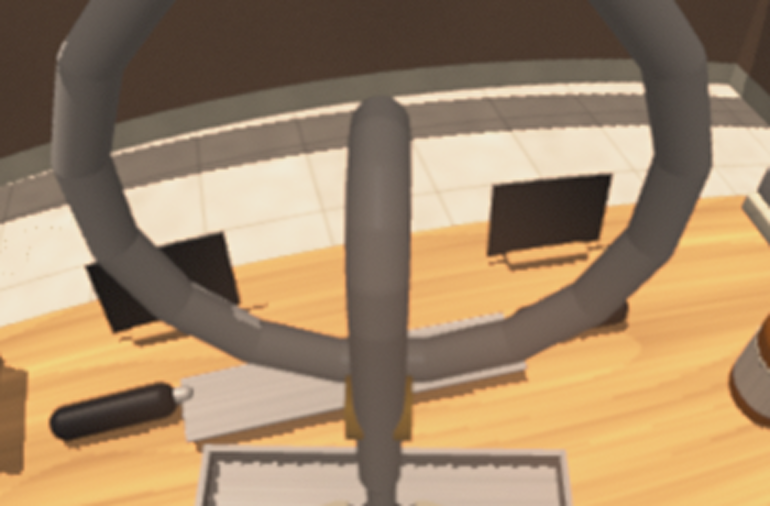

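```bash
python3 -m handwheel '[[0,0,0,-0.003,0,0,0],[0,0,0,-0.003,0,0,0]]';python3 -m handwheel '[[0,0,0,-0.002,0,0,0],[0,0,0,-0.002,0,0,0],[0,0,0,0,0,0,0]]'; python3 - <<'E'
from h import *
c=snap('wrist','w10');crop('w10',80,0,350,230,2.2,'w10d')
s=sense();print(s['eef_pos'],s['force'])
E
```

```text
time: 9.8
eef_pos: [0.6558, 0.0804, 0.1941]
tcp_rot: [0.045, 0.918, -0.115, 0.377]
force: [-1.1, -0.2, 2.9]
gripper_width: 0.161
time: 10.1
eef_pos: [0.6553, 0.0802, 0.1893]
tcp_rot: [0.046, 0.918, -0.115, 0.376]
force: [-0.1, 0.2, 4.6]
gripper_width: 0.161
[0.65535516 0.08028193 0.18943496] [ 0.31289127 -0.54281688  4.44176828]
```

View pics/w10d.png

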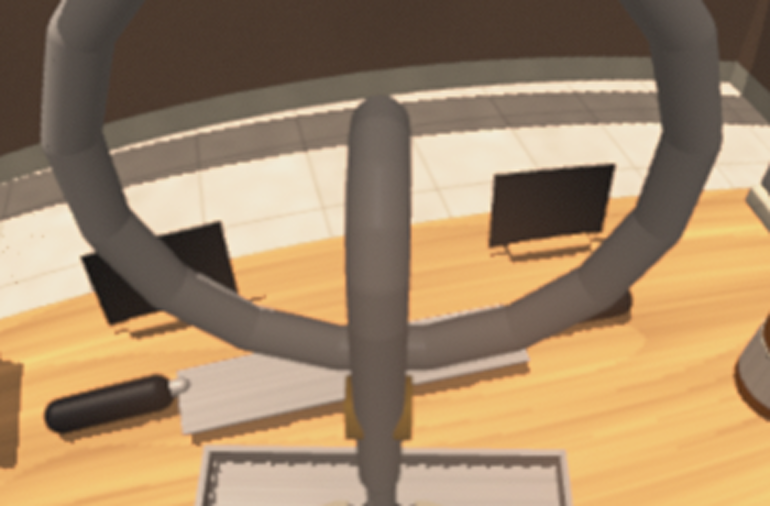

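```bash
python3 -m handwheel '[[0,0,0,-0.002,0,0,0],[0,0,0,-0.002,0,0,0],[0,0,0,0,0,0,0]]'; python3 - <<'E'
from h import *
c=snap('wrist','w11');crop('w11',80,0,350,230,2.2,'w11d')
s=sense();print(s['eef_pos'],s['force'],s['ft_torque'])
E
```

```text
time: 10.45
eef_pos: [0.6552, 0.0802, 0.1851]
tcp_rot: [0.046, 0.918, -0.115, 0.376]
force: [-0.5, 0.6, 4.2]
gripper_width: 0.16
[0.65510255 0.08018887 0.18499352] [-0.33469178 -0.06235165  3.3090892 ] [0.06084228 0.04291429 0.03459912]
```

View pics/w11d.png

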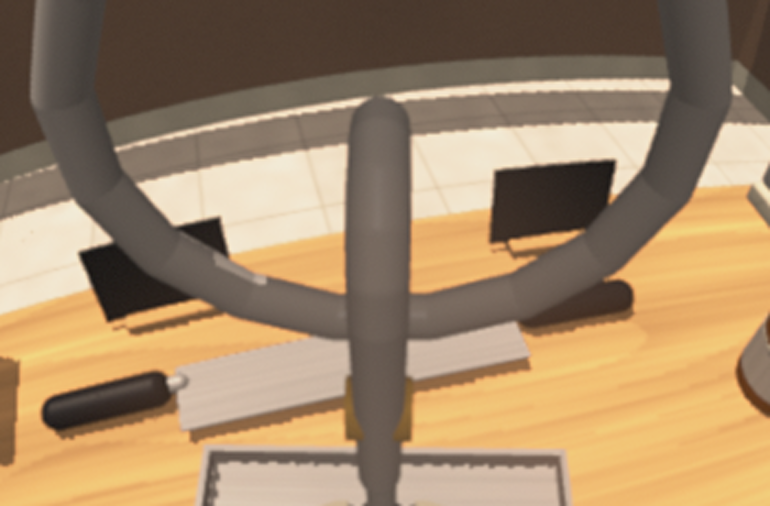

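The force has started to fall and the bar is rising in the hook (v from 157 to 144), so the latch is giving way. I'll continue.

```bash
python3 -m handwheel '[[0,0,0,-0.003,0,0,0],[0,0,0,-0.003,0,0,0],[0,0,0,0,0,0,0]]';python3 -m handwheel '[[0,0,0,-0.003,0,0,0],[0,0,0,-0.003,0,0,0],[0,0,0,0,0,0,0]]'; python3 - <<'E'
from h import *
c=snap('wrist','w12');crop('w12',80,0,350,230,2.2,'w12d')
s=sense();print(s['eef_pos'],s['force'],s['ft_torque'])
E
```

```text
time: 10.8
eef_pos: [0.654, 0.0799, 0.1767]
tcp_rot: [0.046, 0.919, -0.115, 0.375]
force: [-0.9, 0.2, -1.0]
gripper_width: 0.164
time: 11.1
eef_pos: [0.655, 0.0802, 0.1726]
tcp_rot: [0.046, 0.918, -0.115, 0.376]
force: [0.1, 1.1, 1.7]
gripper_width: 0.163
[0.65518322 0.08022996 0.17305106] [-0.31895114 -0.32138989  0.21683648] [0.1373717  0.22995718 0.01364292]
```

View pics/w12d.png

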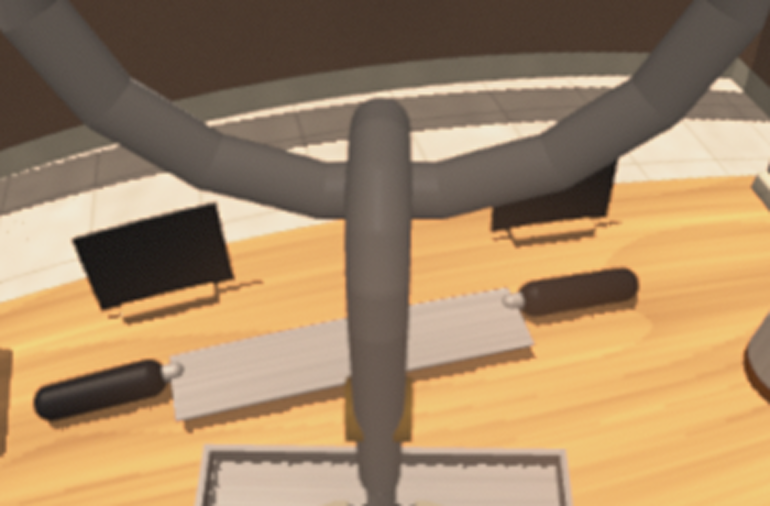

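The bar has snapped to the top of the hook (v about 86) and the net vertical force is about 0, so the scale now carries the tray. I'll release.

```bash
python3 -m handwheel '[[0.3,0,0,0,0,0,0],[0.5,0,0,0,0,0,0],[0.6,0,0,0,0,0,0],[0.6,0,0,0,0,0,0],[0.6,0,0,0,0,0,0]]'; python3 - <<'E'
from h import *
c=snap('wrist','w13');snap('side','side13');crop('side13',190,110,100,110,6,'s13c')
s=sense();print(s['eef_pos'],s['force'],s['ft_torque'],s['gripper_width'])
E
```

```text
time: 11.65
eef_pos: [0.6551, 0.0802, 0.1731]
tcp_rot: [0.046, 0.918, -0.115, 0.376]
force: [-0.1, 0.9, 0.1]
gripper_width: 0.543
[0.65514962 0.08019015 0.17311351] [-0.72925452  0.35320288 -1.21209091] [0.14110663 0.30043486 0.05330672] 0.5856853311865642
```

View pics/w13.png

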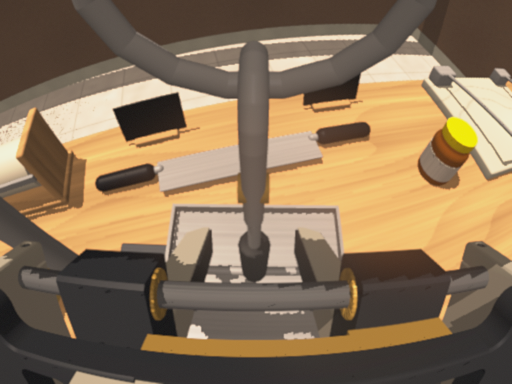

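View pics/s13c.png

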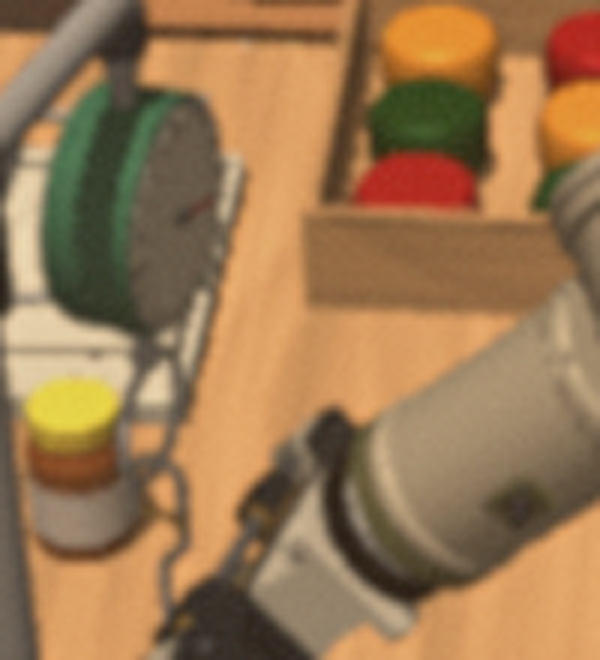

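```bash
python3 -m handwheel '[[0.8,-0.007,0.0017,0.007,0,0,0],[0.8,-0.014,0.0035,0.0145,0,0,0],[0.8,-0.016,0.004,0.0165,0,0,0],[0.8,-0.016,0.004,0.0165,0,0,0],[0.8,-0.016,0.004,0.0165,0,0,0]]'; python3 - <<'E'
from h import *
c=snap('wrist','w14');snap('side','side14');snap('top','top14');crop('side14',190,110,100,110,6,'s14c')
s=sense();print(s['eef_pos'],s['force'],s['qpos'],s['gripper_width'])
E
```

```text
time: 12.25
eef_pos: [0.5851, 0.0976, 0.2451]
tcp_rot: [0.046, 0.918, -0.115, 0.376]
force: [0.9, 0.1, 0.9]
gripper_width: 0.8
[0.58643471 0.09824349 0.24656617] [-0.07768448  0.4300472  -0.57936395] [ 0.31757682 -0.50888393  2.19661635 -0.53112254  0.82932512  2.37368899] 0.7994522825666586
```

View pics/w14.png

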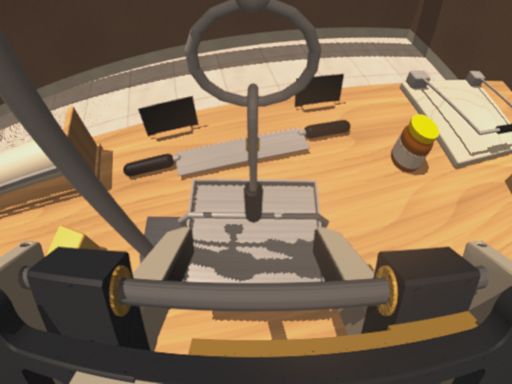

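View pics/s14c.png

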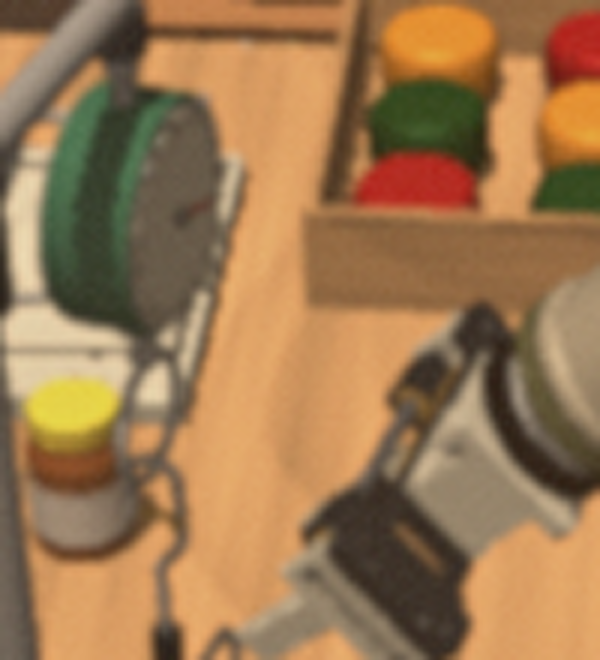

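The tray hangs from the ring with the gripper clear of it, and the hook arch holds the ring bar at (252,97). Next I'll locate the cheese and its neighbours precisely.

```bash
python3 - <<'E'
from h import *
c=load('top14');im=c['frame'];s=load('side14')
k=6
big=cv2.resize(im[185:225,125:190],None,fx=k,fy=k,interpolation=cv2.INTER_CUBIC)
cv2.imwrite('pics/tb.png',big[:,:,::-1])
hsv=cv2.cvtColor(big,cv2.COLOR_RGB2HSV)
m=cv2.inRange(hsv,(22,80,130),(36,255,255))
cs,_=cv2.findContours(m,cv2.RETR_EXTERNAL,cv2.CHAIN_APPROX_NONE)
q=max(cs,key=cv2.contourArea);r=cv2.minAreaRect(q);b=cv2.boxPoints(r)
W=np.array([onplane(c,125+(x+.5)/k-.5,185+(y+.5)/k-.5,.04)[:2] for x,y in b]);print('box',W.round(4).tolist(),W.mean(0),[np.linalg.norm(W[i]-W[i-1]).round(4) for i in range(4)])
for i in range(2):
    d=W[i+1]-W[i];print(np.linalg.norm(d).round(3),np.degrees(np.arctan2(d[1],d[0]))%180)
print('red',onplane(c,172,209.5,.044),'goat',onplane(c,139.5,178.5,.048))
print(proj(s,[*W.mean(0),.04]))
E
```

```text
box [[0.4693, 0.4431], [0.4974, 0.4093], [0.4414, 0.3624], [0.4136, 0.3961]] [0.45541582 0.40271265] [np.float64(0.0729), np.float64(0.0439), np.float64(0.0731), np.float64(0.0437)]
0.044 129.7023563243694
0.073 39.98797892507318
red [0.43912982 0.29147619 0.044     ] goat [0.55380045 0.41864929 0.048     ]
[276.70908616 353.46998131]
```

View pics/tb.png

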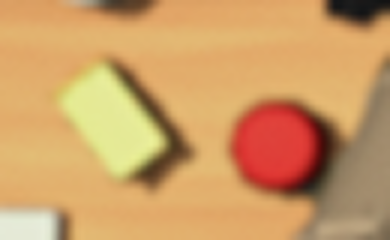

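```bash
python3 -m handwheel '[[0.65,-0.02,0.01,0,0.02,0.08,0],[0.65,-0.02,0.01,0,0.02,0.08,0],[0.65,-0.009,0.028,0,0,0,0.0925],[0.65,-0.009,0.028,-0.01,0,0,0.0925],[0.65,-0.009,0.028,-0.01,0,0,0.0925]]';python3 -m handwheel '[[0.65,-0.009,0.028,-0.01,0,0,0.0925],[0.65,-0.009,0.028,-0.01,0,0,0.0925],[0.65,-0.009,0.028,-0.01,0,0,0.0925],[0.65,-0.009,0.028,-0.01,0,0,0.0925],[0.65,-0.009,0.028,-0.01,0,0,0.0925]]';python3 -m handwheel '[[0.65,-0.009,0.028,-0.01,0,0,0.0925],[0.65,-0.009,0.028,-0.01,0,0,0.0925],[0.65,0,0,0,0,0,0]]'; python3 - <<'E'
from h import *
c=snap('wrist','w15')
s=sense();print(s['eef_pos'],s['force'],s['qpos'],s['gripper_width'])
t=quat(s['tcp_rot']).as_matrix()[:,2];print(np.degrees(np.arctan2(t[1],t[0])),np.degrees(np.arcsin(-t[2])))
E
```

```text
time: 12.9
eef_pos: [0.5191, 0.2021, 0.2232]
tcp_rot: [-0.006, 0.953, 0.015, 0.301]
force: [0.4, -0.4, -0.5]
gripper_width: 0.651
time: 13.4
eef_pos: [0.4736, 0.342, 0.1724]
tcp_rot: [-0.075, 0.925, 0.233, 0.292]
force: [0.5, 1.1, -0.1]
gripper_width: 0.652
time: 13.7
eef_pos: [0.4547, 0.3978, 0.1507]
tcp_rot: [-0.101, 0.9, 0.318, 0.282]
force: [-0.5, -0.7, -0.2]
gripper_width: 0.65
[0.45542175 0.3969334  0.15152128] [ 0.12700155 -0.57549129  0.36478213] [ 0.60533722 -0.37223624  2.20099686  0.0655468   0.70648196  1.4639549 ] 0.6490388092968978
38.94773552674225 55.123410679346485
```

View pics/w15.png

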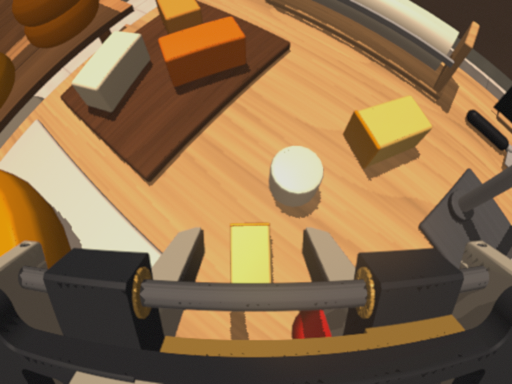

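The cheese is aligned with the tool. Its far top edge runs from (230,224) to (271,224), and the rind line is visible there.

```bash
python3 - <<'E'
from h import *
c=load('w15')
a=onplane(c,230,224,.04);b=onplane(c,270.5,224,.04);print(a,b,np.linalg.norm(a-b))
e=onplane(c,231,280,.04);f=onplane(c,271,280,.04);print(e,f,np.linalg.norm(e-f))
m=(a+b)/2; n=(e+f)/2; d=m-n; az=np.arctan2(d[1],d[0]);print(np.degrees(az))
h=np.array([np.cos(az),np.sin(az)]);h=np.array([np.cos(np.radians(39)),np.sin(np.radians(39))])
print('ctr',m[:2]-.035*h,'proj far',proj(c,[*(np.array([.4554,.4027])+.035*h),.04]))
E
```

```text
[0.46995048 0.44080437 0.04      ] [0.49554832 0.40915378 0.04      ] 0.040706382971295085
[0.42750528 0.40401713 0.04      ] [0.45182635 0.37403542 0.04      ] 0.038605928074415534
39.84464453281952
ctr [0.45554929 0.40295286] proj far [250.33313797 224.30788277]
```

```bash
python3 -m handwheel '[[0.65,-0.003,0.0035,-0.03,0,0,0],[0.65,0,0,-0.035,0,0,0],[0.65,0,0,-0.035,0,0,0],[0.65,0,0,-0.02,0,0,0],[0.65,0,0,0,0,0,0]]'; python3 - <<'E'
from h import *
c=snap('wrist','w16')
s=sense();print(s['eef_pos'],s['force'],s['qpos'])
E
```

```text
time: 14.25
eef_pos: [0.451, 0.3982, 0.0294]
tcp_rot: [-0.1, 0.901, 0.316, 0.281]
force: [-0.4, -0.6, -1.1]
gripper_width: 0.652
[0.45233277 0.39936075 0.03206711] [-0.86627596  0.29472441  0.13793351] [ 0.61600301 -0.15072629  2.27033642  0.08806008  0.41579121  1.44293651]
```

View pics/w16.png

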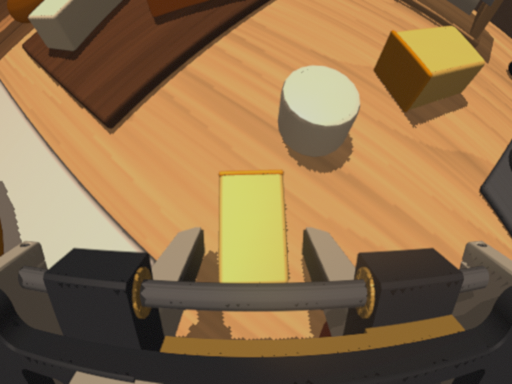

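```bash
python3 -m handwheel '[[0.65,0,0,-0.012,0,0,0],[0.65,0,0,-0.01,0,0,0],[0.3,0,0,0,0,0,0],[0.2,0,0,0,0,0,0],[0.2,0,0,0,0,0,0]]' 30; python3 -m handwheel '[[0.2,0,0,0,0,0,0],[0.2,0,0,0,0,0,0],[0.2,0,0,0,0,0,0]]'; python3 - <<'E'
from h import *
c=snap('wrist','w17')
s=sense();print(s['eef_pos'],s['force'],s['gripper_width']*93)
t=quat(s['tcp_rot']).as_matrix()[:,2];print(np.degrees(np.arctan2(t[1],t[0])),np.degrees(np.arcsin(-t[2])))
E
```

```text
time: 14.8
eef_pos: [0.4537, 0.4013, 0.0132]
tcp_rot: [-0.101, 0.899, 0.316, 0.285]
force: [0.1, -0.0, -0.2]
gripper_width: 0.438
time: 15.1
eef_pos: [0.4538, 0.4013, 0.0132]
tcp_rot: [-0.101, 0.899, 0.316, 0.285]
force: [-3.4, -2.7, 5.8]
gripper_width: 0.43
[0.45376189 0.40132757 0.0131942 ] [-3.16494165 -4.01866713  7.28674258] 39.86037537837017
38.92797435224092 54.810991251149424
```

View pics/w17.png

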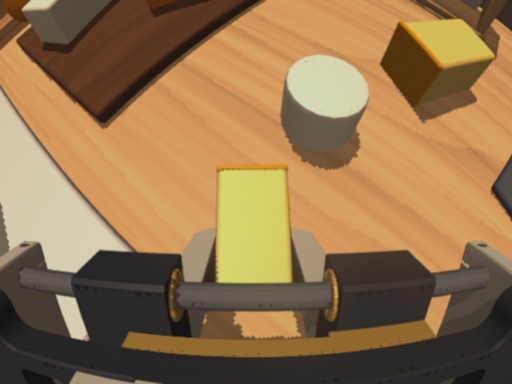

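```bash
python3 -m handwheel '[[0.2,0,0,0.006,0,0,0],[0.2,0,0,0.02,0,0,0],[0.2,0,0,0.03,0,0,0],[0.2,0,0,0.03,0,0,0],[0.2,0,0,0.0,0,0,0]]'; python3 - <<'E'
from h import *
c=snap('wrist','w18');snap('side','side18');snap('top','top18')
crop('side18',180,200,180,140,4,'s18c')
s=sense();print(s['eef_pos'],s['force'],s['gripper_width']*93)
E
```

```text
time: 15.65
eef_pos: [0.4558, 0.4028, 0.1043]
tcp_rot: [-0.102, 0.898, 0.316, 0.288]
force: [0.4, 0.2, -1.6]
gripper_width: 0.43
[0.45233435 0.40037892 0.09663484] [ 0.26387761 -0.6633709  -3.00806161] 39.82310050560049
```

View pics/w18.png

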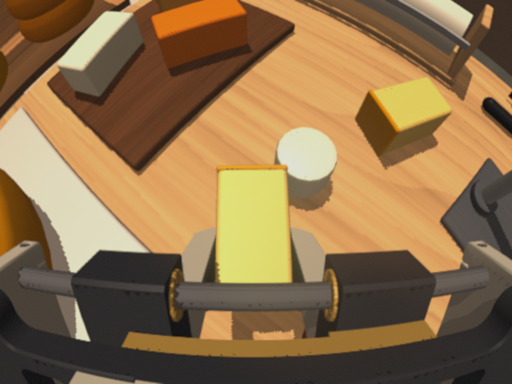

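View pics/s18c.png

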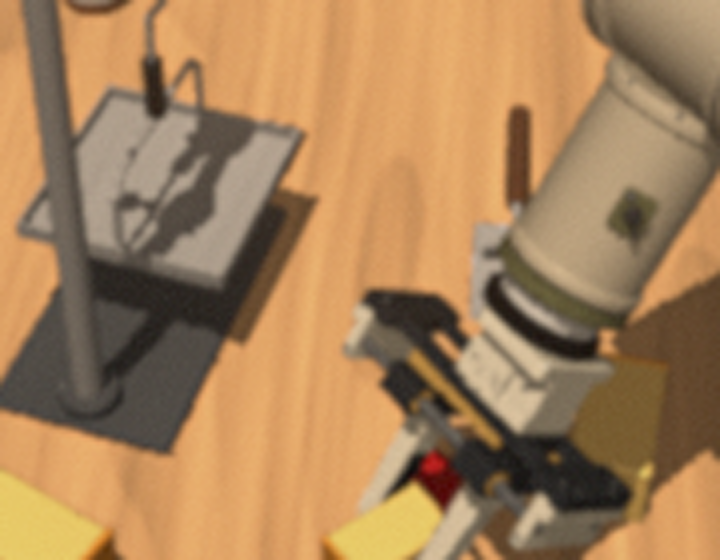

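The cheese is held level: its far edge stays at v=167, the same as before the lift. Next I'll check the hanging tray's pose in the side and top views.

```bash
python3 - <<'E'
from h import *
s=load('side18');c=load('top18')
yaw=np.radians(-14.2);hx=np.array([np.cos(yaw),np.sin(yaw),0]);hy=np.array([-np.sin(yaw),np.cos(yaw),0])
im=s['frame'].copy();imt=c['frame'].copy()
for zo,col in((.080,(255,0,0)),(.090,(0,0,255))):
  O=np.array([.6446,.082,zo])
  for a,b in((1,1),(1,-1),(-1,-1),(-1,1)):
    P=O+hx*.08*a+hy*.08*b+[0,0,.014]
    p=proj(s,P);print(zo,a,b,p.round(1),proj(c,P).round(1)); 
crop('side18',170,200,110,90,7,'s18d');crop('top18',170,110,100,80,7,'t18d')
E
```

```text
0.08 1 1 [182.6 255.9] [213.2 128.2]
0.08 1 -1 [205.2 220.9] [254.8 139.3]
0.08 -1 -1 [253.5 231.9] [243.2 180.7]
0.08 -1 1 [234.4 268.9] [201.3 169.3]
0.09 1 1 [182.2 253.4] [212.9 127.5]
0.09 1 -1 [205.  218.5] [254.8 138.7]
0.09 -1 -1 [253.4 229.5] [243.1 180.4]
0.09 -1 1 [234.2 266.4] [200.9 168.9]
```

View pics/s18d.png

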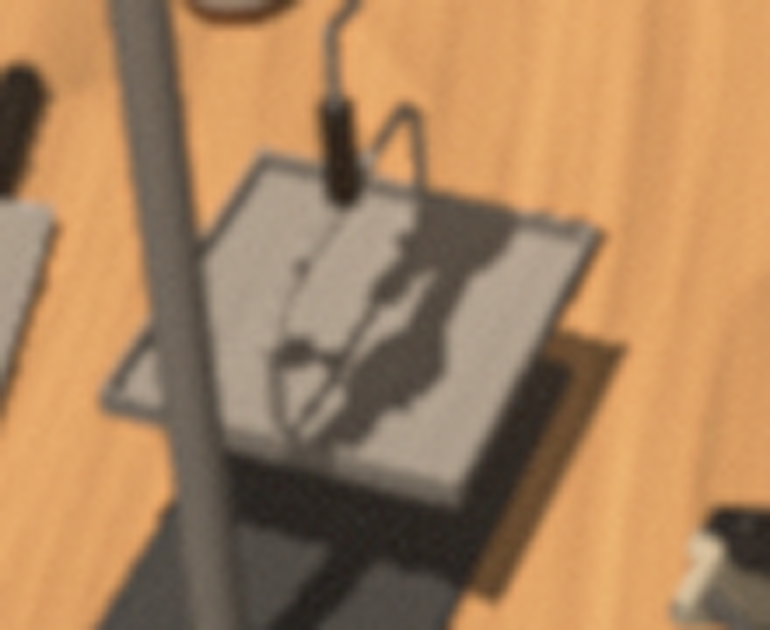

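View pics/t18d.png

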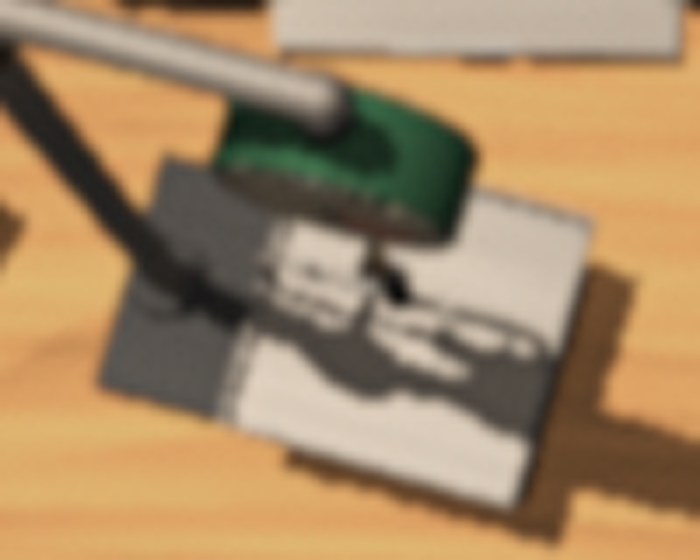

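```bash
python3 -m handwheel '[[0.2,0,-0.01,0.02,0,0,-0.04],[0.2,0.003,-0.028,0.02,0,0,-0.09],[0.2,0.005,-0.028,0.02,0,0,-0.09],[0.2,0.005,-0.028,0,0,0,-0.09],[0.2,0.005,-0.028,0,0,0,-0.09]]';python3 -m handwheel '[[0.2,0.005,-0.028,0,0,0,-0.09],[0.2,0.005,-0.028,0,0,0,-0.09],[0.2,0.005,-0.028,0,0,0,-0.09],[0.2,0.005,-0.028,0,0,0,-0.09],[0.2,0.005,-0.028,0,0,0,-0.09]]';python3 -m handwheel '[[0.2,0.005,-0.02,0,0,0,-0.08],[0.2,0,0,0,0,0,0],[0.2,0,0,0,0,0,0]]'; python3 - <<'E'
from h import *
c=snap('wrist','w19');snap('side','side19');snap('top','top19')
s=sense();print(s['eef_pos'],s['force'],s['qpos'],s['gripper_width']*93)
t=quat(s['tcp_rot']).as_matrix()[:,2];print(np.degrees(np.arctan2(t[1],t[0])),np.degrees(np.arcsin(-t[2])))
E
```

```text
time: 16.3
eef_pos: [0.4704, 0.2775, 0.1561]
tcp_rot: [-0.042, 0.945, 0.13, 0.297]
force: [-0.5, 0.1, -3.0]
gripper_width: 0.433
time: 16.8
eef_pos: [0.4947, 0.1375, 0.1549]
tcp_rot: [0.026, 0.95, -0.084, 0.298]
force: [-0.3, 0.2, -2.1]
gripper_width: 0.429
time: 17.1
eef_pos: [0.5001, 0.1189, 0.1557]
tcp_rot: [0.038, 0.946, -0.12, 0.298]
force: [-0.0, 0.2, -1.5]
gripper_width: 0.428
[0.50059099 0.11943008 0.15712584] [-0.36375099  0.30013921 -1.90305739] [ 0.38455393 -0.56625979  2.32392638 -0.44167863  0.91917293  2.39451033] 39.76703875758605
-14.284500696082103 54.9807333652882
```

View pics/w19.png

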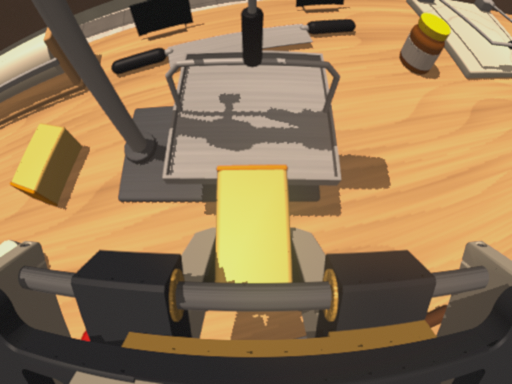

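View pics/side19.png

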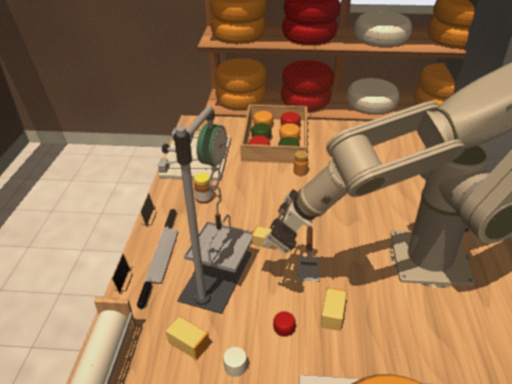

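The wrist view now shows the hanging tray ahead, with near rim corners at about (163,180) and (340,180) and the grip foot at (253,62). I'll measure the tray's height from its rim width.

```bash
python3 - <<'E'
from h import *
c=load('w19');crop('w19',150,30,210,170,3.7,'w19c')
for z in (.083,.088,.093,.098,.103):
    Q=np.array([onplane(c,*p,z)[:2] for p in [(163.5,180),(339.5,180),(325.5,57),(176,57)]])
    n=Q[0]+Q[1];f=Q[2]+Q[3];d=f-n
    print(z,np.linalg.norm(Q[0]-Q[1]).round(4),np.linalg.norm(Q[1]-Q[2]).round(4),np.linalg.norm(Q[2]-Q[3]).round(4),Q.mean(0).round(4),np.degrees(np.arctan2(d[1],d[0])).round(1))
E
```

```text
0.083 0.1663 0.1628 0.1816 [0.6486 0.0837] -13.9
0.088 0.163 0.1595 0.178 [0.645  0.0845] -13.9
0.093 0.1597 0.1563 0.1744 [0.6414 0.0854] -13.9
0.098 0.1564 0.1531 0.1707 [0.6378 0.0863] -13.9
0.103 0.1531 0.1498 0.1671 [0.6342 0.0872] -13.9
```

View pics/w19c.png

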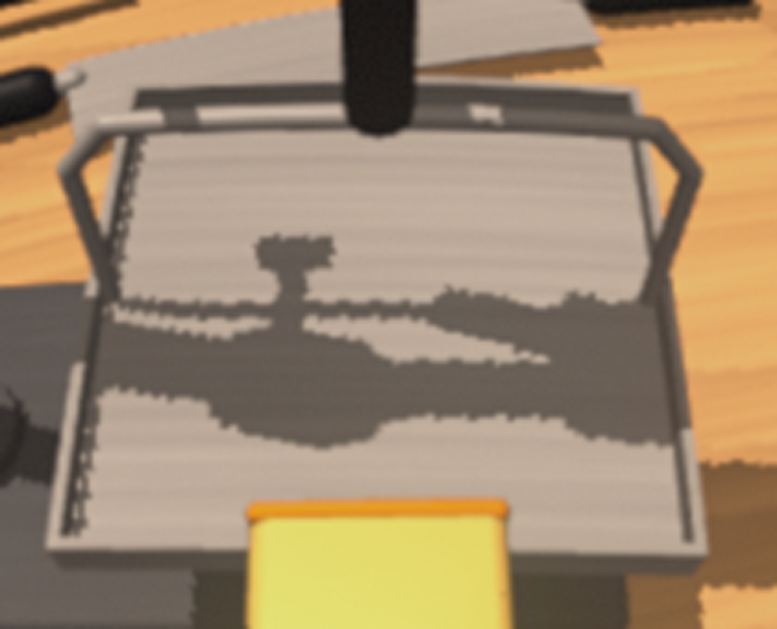

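```bash
python3 -m handwheel '[[0.2,0,0,-0.025,0,0,0],[0.2,0,0,-0.019,0,0,0],[0.2,0.02,-0.005,0,0,0,0],[0.2,0.02,-0.005,0,0,0,0],[0.2,0,0,0,0,0,0]]'; python3 - <<'E'
from h import *
c=snap('wrist','w20');snap('side','side20');crop('side20',170,180,130,100,6,'s20c')
s=sense();print(s['eef_pos'],s['force'])
E
```

```text
time: 17.75
eef_pos: [0.5426, 0.1091, 0.1144]
tcp_rot: [0.037, 0.946, -0.12, 0.3]
force: [0.9, -0.2, -2.3]
gripper_width: 0.429
[0.54083912 0.10904879 0.11369974] [-0.67499678  0.18161577 -2.49146669]
```

View pics/w20.png

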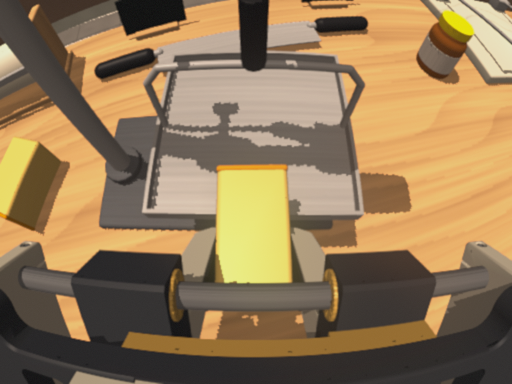

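View pics/s20c.png

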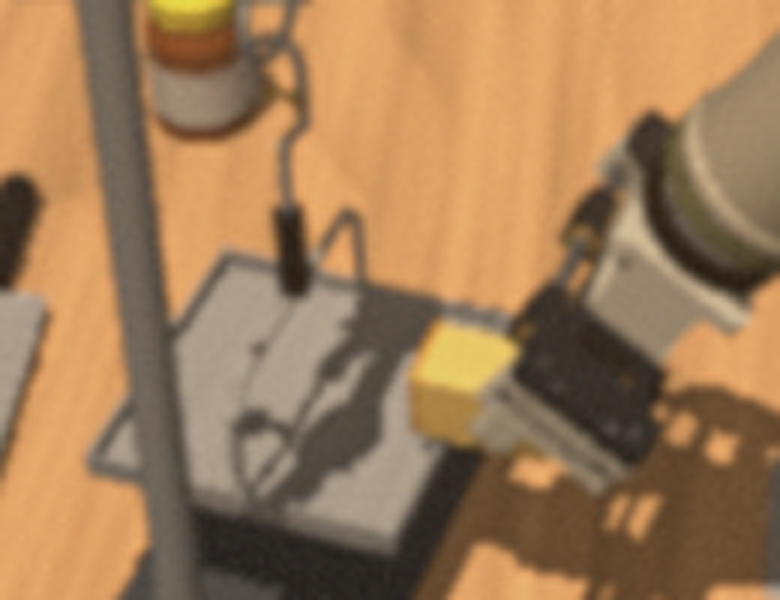

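```bash
python3 -m handwheel '[[0.2,0.02,-0.005,0,0,0,0],[0.2,0.02,-0.005,0,0,0,0],[0.2,0.012,-0.003,0,0,0,0],[0.2,0,0,0,0,0,0]]'; python3 - <<'E'
from h import *
c=snap('wrist','w21');snap('side','side21');crop('side21',170,180,130,100,6,'s21c')
s=sense();print(s['eef_pos'],s['force'])
E
```

```text
time: 18.25
eef_pos: [0.5935, 0.096, 0.1144]
tcp_rot: [0.037, 0.946, -0.121, 0.299]
force: [-0.1, 0.4, -2.5]
gripper_width: 0.429
[0.59218183 0.09615955 0.11359828] [-0.04674016  0.13270741 -1.69355555]
```

View pics/w21.png

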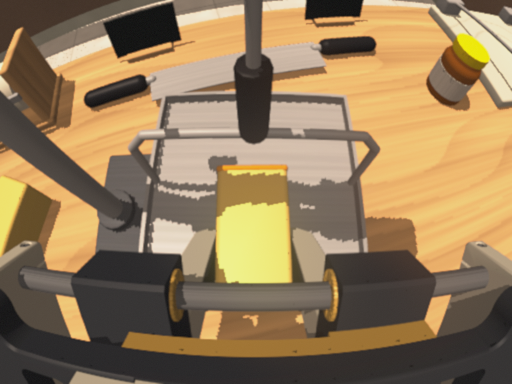

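View pics/s21c.png

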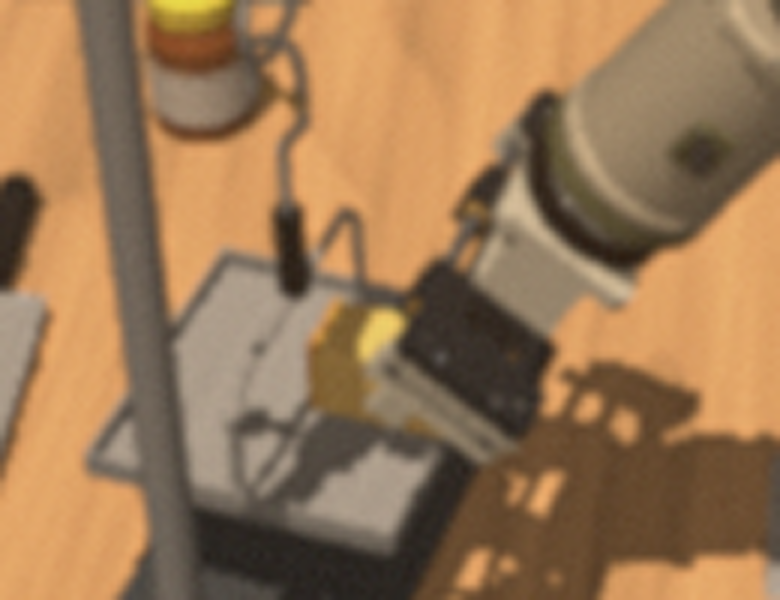

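```bash
python3 -m handwheel '[[0.2,0.012,-0.003,0,0,0,0],[0.2,0.012,-0.003,0,0,0,0],[0.2,0.009,-0.002,-0.003,0,0,0],[0.2,0,0,0,0,0,0]]'; python3 - <<'E'
from h import *
c=snap('wrist','w22');snap('side','side22');crop('side22',170,140,130,120,6,'s22c')
s=sense();print(s['eef_pos'],s['force'])
E
```

```text
time: 18.75
eef_pos: [0.626, 0.0879, 0.1107]
tcp_rot: [0.037, 0.946, -0.121, 0.299]
force: [0.5, -0.9, -2.4]
gripper_width: 0.427
[0.62531194 0.08801108 0.11043361] [-0.06128431 -1.18132068 -2.74727221]
```

View pics/w22.png

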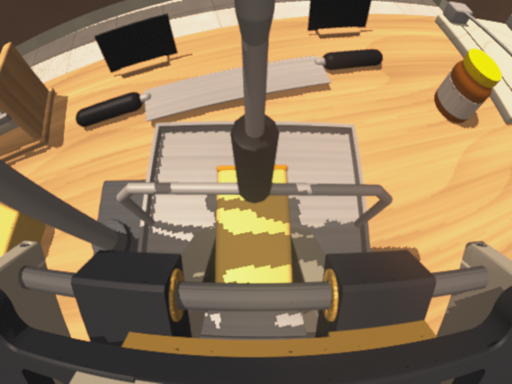

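View pics/s22c.png

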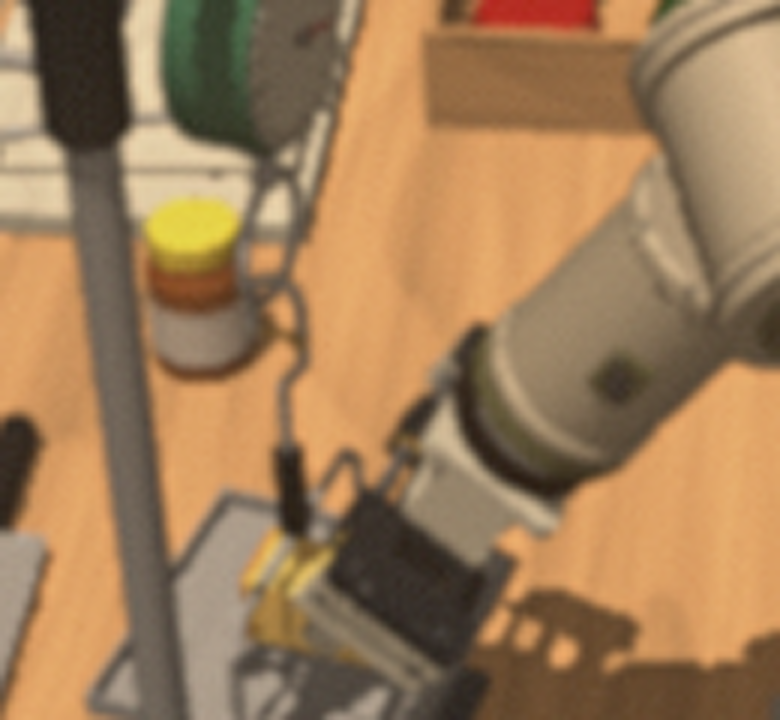

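The cheese is under the crossbar and nothing is touching (force only its weight). I'll lower it gently.

```bash
python3 -m handwheel '[[0.2,0,0,-0.005,0,0,0],[0.2,0,0,-0.005,0,0,0],[0.2,0,0,-0.002,0,0,0],[0.2,0,0,0,0,0,0]]';python3 -m handwheel '[[0.2,0,0,-0.003,0,0,0],[0.2,0,0,0,0,0,0]]';python3 -m handwheel '[[0.2,0,0,-0.002,0,0,0],[0.2,0,0,0,0,0,0]]';python3 -m handwheel '[[0.2,0,0,-0.002,0,0,0],[0.2,0,0,0,0,0,0]]'
```

```text
time: 19.25
eef_pos: [0.6256, 0.0879, 0.0982]
tcp_rot: [0.037, 0.946, -0.121, 0.299]
force: [-0.5, -0.2, -1.5]
gripper_width: 0.427
time: 19.45
eef_pos: [0.6262, 0.0879, 0.0961]
tcp_rot: [0.037, 0.946, -0.121, 0.299]
force: [-0.8, 0.7, -1.3]
gripper_width: 0.427
time: 19.65
eef_pos: [0.6263, 0.0879, 0.0942]
tcp_rot: [0.037, 0.946, -0.121, 0.299]
force: [0.2, 0.0, -0.5]
gripper_width: 0.432
time: 19.85
eef_pos: [0.6263, 0.0879, 0.0922]
tcp_rot: [0.037, 0.946, -0.121, 0.299]
force: [-0.3, 0.2, 0.0]
gripper_width: 0.43
```

```bash
python3 -m handwheel '[[0.2,0,0,-0.001,0,0,0],[0.45,0,0,0,0,0,0],[0.5,0,0,0,0,0,0],[0.55,0,0,0,0,0,0],[0.55,0,0,0,0,0,0]]'; python3 - <<'E'
from h import *
c=snap('wrist','w23');snap('side','side23');crop('side23',170,140,130,120,6,'s23c')
s=sense();print(s['eef_pos'],s['force'],s['gripper_width']*93)
E
```

```text
time: 20.35
eef_pos: [0.6261, 0.0879, 0.091]
tcp_rot: [0.037, 0.946, -0.121, 0.299]
force: [0.4, 0.6, -0.0]
gripper_width: 0.542
[0.6260945  0.08789939 0.09102919] [ 0.26383417 -0.2650637  -0.30347558] 50.59617969493846
```

View pics/w23.png

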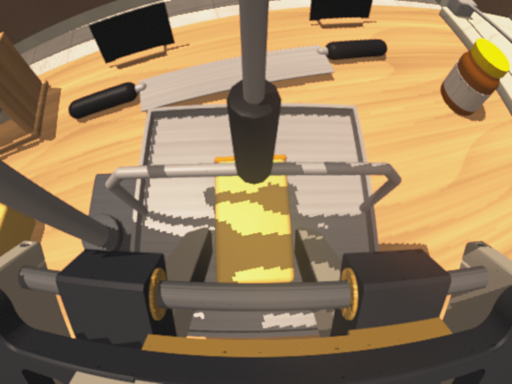

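View pics/s23c.png

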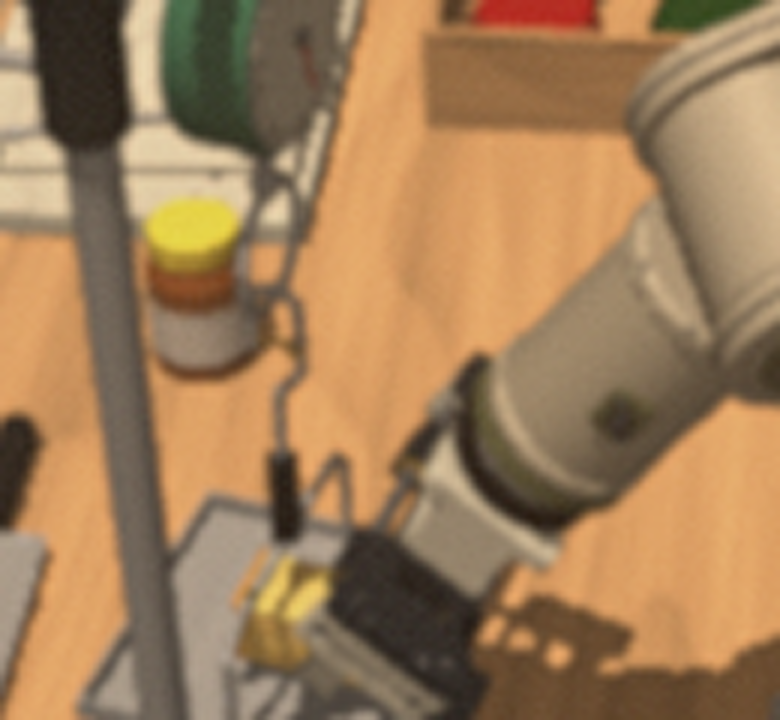

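The cheese rests on the tray, the fingers are open, and the pointer has advanced. I'll retreat along the tool axis.

```bash
python3 -m handwheel '[[0.6,-0.004,0.001,0.006,0,0,0],[0.6,-0.011,0.0028,0.016,0,0,0],[0.6,-0.015,0.0038,0.022,0,0,0],[0.6,-0.017,0.0043,0.025,0,0,0],[0.6,-0.017,0.0043,0.025,0,0,0]]'; python3 -m handwheel '[[0.6,-0.02,0.005,0.01,0,0,0],[0.6,-0.02,0.005,0.0,0,0,0],[0.6,0,0,0,0,0,0]]'; python3 - <<'E'
from h import *
c=snap('wrist','w24');snap('side','side24');snap('top','top24');crop('side24',170,140,130,120,6,'s24c')
s=sense();print(s['eef_pos'],s['force'],s['qpos'])
E
```

```text
time: 20.95
eef_pos: [0.5611, 0.1042, 0.1861]
tcp_rot: [0.037, 0.946, -0.121, 0.299]
force: [1.9, -0.7, 0.1]
gripper_width: 0.599
time: 21.25
eef_pos: [0.521, 0.115, 0.1961]
tcp_rot: [0.036, 0.946, -0.12, 0.3]
force: [-0.6, 0.4, 0.7]
gripper_width: 0.601
[0.52241978 0.11420775 0.1954065 ] [ 0.48642239  0.43694774 -1.06078209] [ 0.34852959 -0.54380339  2.23910921 -0.40653267  0.96004528  2.32504671]
```

View pics/w24.png

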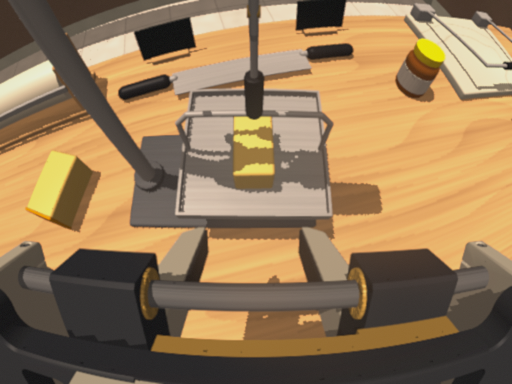

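View pics/s24c.png

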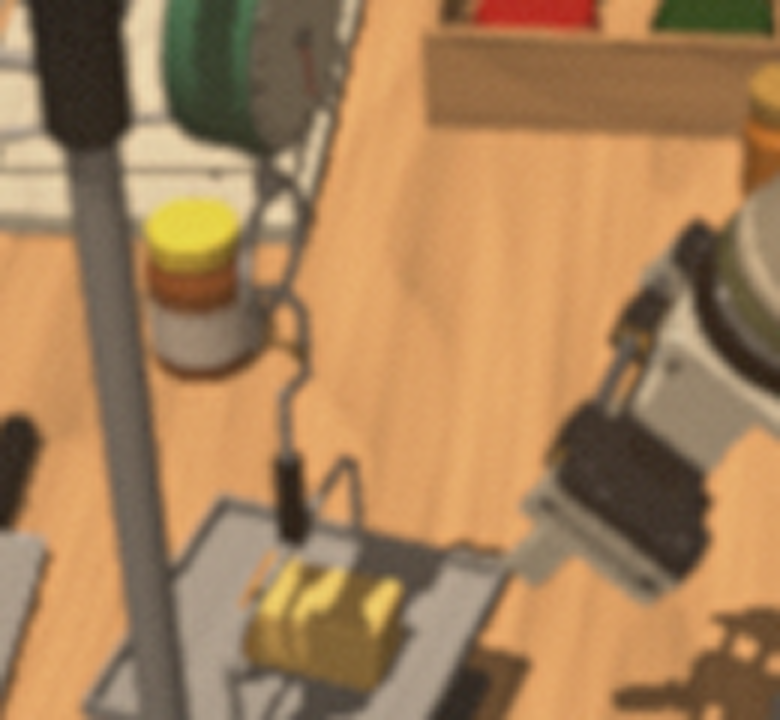

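View pics/top24.png

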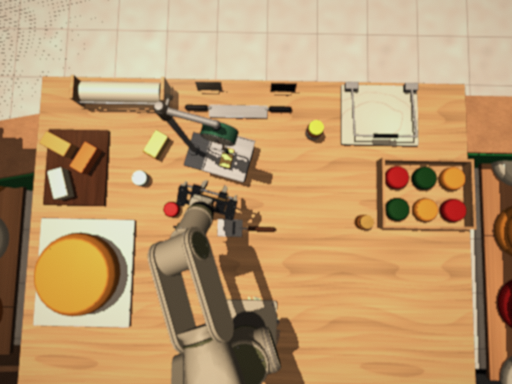

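The cheese lies flat on the tray at wrist (253,150), and the scale pointer is steady. I'll let the swing settle, then check that the bystanders haven't moved.

```bash
python3 -m handwheel '[[0.6,-0.02,0.005,0.01,0,0,0],[0.6,-0.01,0,0.01,0,0,0],[0.6,0,0,0,0,0,0],[0.6,0,0,0,0,0,0],[0.6,0,0,0,0,0,0]]'; python3 -m handwheel '[[0.6,0,0,0,0,0,0],[0.6,0,0,0,0,0,0],[0.6,0,0,0,0,0,0],[0.6,0,0,0,0,0,0],[0.6,0,0,0,0,0,0]]' ; python3 - <<'E'
from h import *
a=load('top0')['frame'];c=snap('top','top25');b=c['frame'];w=snap('wrist','w25')
snap('side','side25');sa=load('side0')['frame'];sb=load('side25')['frame']
for nm,(A,B,boxes) in dict(top=(a,b,dict(red=(160,198,185,220),goat=(128,165,152,190),must=(304,115,330,142),honey=(352,210,378,232),big1=(142,128,172,162),big2=(165,232,203,258),slicer=(245,220,280,240))),side=(sa,sb,dict(slicer=(295,220,325,285),red=(270,308,300,338),must=(190,168,215,205)))).items():
    for k,(x0,y0,x1,y1) in boxes.items():
        A1=cv2.cvtColor(A[y0:y1,x0:x1],cv2.COLOR_RGB2GRAY).astype(np.float32);B1=cv2.cvtColor(B[y0:y1,x0:x1],cv2.COLOR_RGB2GRAY).astype(np.float32)
        print(nm,k,np.round(cv2.phaseCorrelate(A1,B1),2).tolist() if 0 else cv2.phaseCorrelate(A1,B1), np.abs(A1-B1).mean().round(1))
E
```

```text
time: 21.9
eef_pos: [0.4924, 0.1188, 0.2143]
tcp_rot: [0.037, 0.946, -0.121, 0.299]
force: [-0.2, 0.3, -0.5]
gripper_width: 0.602
time: 22.4
eef_pos: [0.4921, 0.1191, 0.215]
tcp_rot: [0.037, 0.946, -0.121, 0.299]
force: [-0.5, 0.4, 0.3]
gripper_width: 0.601
top red ((5.9926599106823, -8.702445819204236), -0.05236374855041504) 31.1
top goat ((-0.023386969205807517, 0.41771565142309264), 0.9747614789009095) 2.5
top must ((0.5260416212084795, 0.4635108154446286), 0.9879318967931718) 2.3
top honey ((0.47826945027753354, -0.010814207448321511), 1.0065323600982443) 2.5
top big1 ((0.08417520297635583, 0.03463907782134967), 0.9974781654499195) 2.3
top big2 ((2.4329685858648133, -6.265379630774667), 0.041811532002908214) 72.1
top slicer ((0.2429098085502872, -0.0802030467606567), 0.5870918128225538) 29.5
side slicer ((-0.10967356152459118, 0.22829223238464635), 0.5167947173118591) 41.9
side red ((-0.16027477203770069, 0.061496551383708464), 0.8482297706604004) 3.7
side must ((0.9187217100927505, 0.24322208841543258), 0.8495158252716064) 8.2
```

View pics/w25.png

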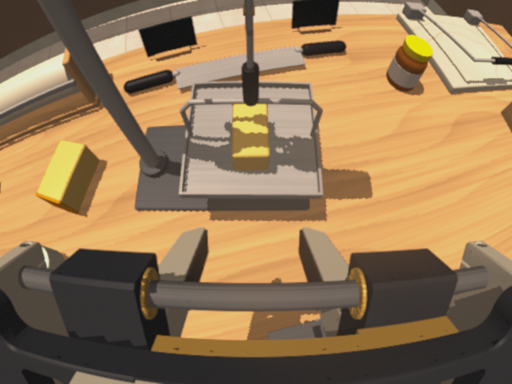

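View pics/side25.png

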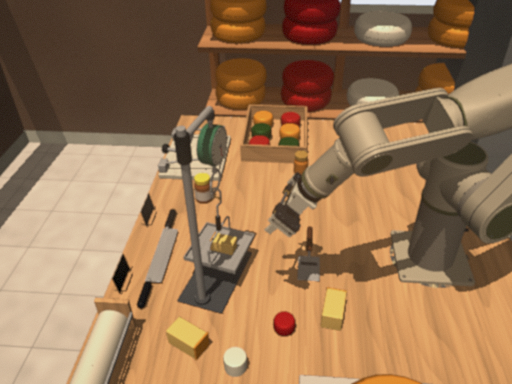

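The tray and cheese hang still. The bystanders visible in either view haven't moved; the poor matches are where the arm or its shadow covers them. I'm handing in.

```bash
python3 -c "
from plant import close_job; print(close_job())"
```

```text
the job is handed in; nothing more can be done
None
```

The tray is hooked on the scale's ring and hanging freely, and the 70 × 40 mm cheese lies flat on it near the centre, under the crossbar. I handed the job in at about 22.5 s of the 72 s allowed.

- **Hooking the tray:** On the first press the ring's bar sat too close to the hook's shank and the latch stayed shut. I eased off, moved the tray back 5 mm and pressed again. The latch gave at about 9.5 N, below the scale's 11 N stop. The bar then jumped to the top of the hook and the scale carried the tray before I let go.
- **Placing the cheese:** I gripped it across its 40 mm width, slid it in under the crossbar and lowered it until the wrist force was about 0. Then I opened the fingers and backed away.

**Last checks:**
- The tray and cheese hang still, and the robot touches nothing.
- The goat cheese, mustard jar, honey jar and one large decoy block match their starting pictures to within about 0.5 px in the top view, and the red cheese matches in the side view.
- The arm or its shadow covered the slicer, the second large block and the top view of the red cheese, so those image comparisons were unreliable. In the final side picture they look unmoved. The mustard jar also read 0.9 px off in that view.
- I did not test the latch by lifting the tray. I judged that the ring is past it from the force drop and the bar's position in the pictures.
- Early on, the arm briefly reached the folding limits of joints 2 and 3. Joint 2 read −0.8926, just past the listed −0.89, possibly rounding in that figure; I backed off at once.

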